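# Prop the spring flap and take a bar from the stock bin

### The arm

A 6-joint arm with a two-finger parallel gripper is mounted at the origin on a cart in front of the work surface, level with it; the furniture and walls round the work are solid. World frame = base frame: x ahead of the robot, y to its left, z up, the work surface at z = 0. Lengths are in m, angles in degrees, forces in N, time in s.
With the tool pointing down it reaches from about 0.4 to 0.825 m from the base axis. Payload 7 kg.
Tool frame: the origin (TCP) lies at the very end of the fingers, on their centre line; the grasp point (between the pads) lies 19 mm behind it (ctrl.grip_point_offset is the distance from the TCP to the grasp point, in m); x points along the fingers, z is the direction in which the jaws open and shut, and the axes are right-handed (so a half turn about x gives the same grasp; the last joint's range is limited). The gripper opens to 88 mm and grips with 3 to 60 N. Pads are 19 mm wide; open, the fingers measure 130 mm over their backs; the gripper's body (78 mm by 193 mm) begins 47 mm behind the grasp point.
Start: joints at [-59.009, 20.546, 0.682, 0, -70.136, -16.507], TCP at [0.169, -0.654, 0.227] pointing down, gripper open.
Joint ranges: [-176.03, 176.03], [-82.01, 121.73], [-58.28, 71.71], [-173.87, 95.51], [-174.79, -0.11], [-173.66, 173.66]. Speed limits (degrees/s): [136.94, 136.94, 172.46, 180, 180, 180].

### API

Orientations are given as [roll, pitch, yaw] about the fixed x, y, z axes, in that order (R = Rz(yaw) Ry(pitch) Rx(roll)).
In Python, from plant import get_obs, snapshot, calibration, close_job, ctrl gives the robot as it stands.
- The arm moves only by the tool move_arm, never from a script. Its argument "commands" is a list that holds one entry, the list of rows, each a list of 4 numbers: the shift along the tool's x, y, z in cm, then the turn about the tool's x in rad. In form: [[[dx, dy, dz, spin], ...]]. A call has 1 to 8 rows; each row shifts and turns the commanded pose from where the row before left it, along the tool's axes as they then stand; what a row does not reach is not made up. A row lasts 1/10 s, in which the tool goes at most 50 mm and 8.59 degrees, less where a joint would pass 70% of its speed; a pose out of reach is approached as far as the arm can. A call with a gripper value outside its range is refused whole. "jaw" is the finger opening in cm, from 0 to 8.76, set as the call begins (left out, the last holds). The fingers move at their own pace and stop on an object; the grip force is fixed at half the most. Time passes only in rows, so rows that do not move let the fingers close. It gives the time, the measured TCP pose, the force and the opening at its end, in the units of the state.
- get_obs(): the state, without advancing time (a new reading comes with each control period).
- snapshot(name): name is "scene" or "side" or "wrist"; returns (picture, depth): 400x640x3 uint8, red, green, blue; 400x640 float32, m along the optical axis (not along the pixel's ray), 0 where there is no reading.
- calibration(name): a dict with "mtx" (3x3 intrinsics, pixels), "T" (4x4, takes a point from camera to world coordinates); the wrist camera has in their place "tool_from_camera" (4x4, takes a point from camera to tool coordinates, whose origin is the TCP and whose axes are the tool frame's). Camera axes: x right, y up, looking along -z (the intrinsics and any distortion apply to the point x, -y, -z); pixel columns grow to the right and rows downward; lengths in m; the calibration is good to about 2 mm. A picture is of the moment at which its call begins: read the wrist's pose just before it. calibration takes no time and is no camera call.
- close_job(): hands the job in, once; it reports no verdict.
The state is a dict: "clock": time; "joint_pos": joint angles; "qvel": joint speeds; "tau": joint torques, N m; "tool_pos": TCP position; "orientation": TCP orientation; "force": force on the tool from outside, world axes, zero at the start; "moment": the same for the moment, N m; "opening": finger opening in m.
Only numpy, scipy, OpenCV 4.12 (cv2) and the standard library are available. Lean on these libraries where they do the work, as an engineer would, in place of code of your own. Each camera call takes 0.05 s, during which the arm holds its last target. There are 200 camera calls.

### The job

Prop open the spring-closed flap of the stock bin with the square wooden batten that lies on it, its foot in the shoe behind the front wall, and let go of it. Then take the thicker of the two round bars out from under the flap and lay it gently in the V-cradle, centred across both Vs. Leave the flap propped open, the thin bar in its place in the bin, and the other things on the bench undisturbed.

Things in the scene. Friction and masses are not known exactly. Their poses are not given: they have to be found in the camera images.
- stock_bin: Fixed grey sheet-metal tray on four feet. Origin: on the bench under its middle; x to its back, y left, z up. 140 mm deep (x), 260 wide (y), walls 3; front rim 125 mm above the bench, side rims 115, floor 73. Lanes at y = 30 and 88 mm each hold a round bar along x on V rails (x = -36 and 36, 10 thick). Shoe for the batten's foot inside the front wall at y = -103: see flap_hinge.
- flap (a joint): Smooth flat flap closing the bin's top, hinged along its back rim: angle in rad, 0 shut (level), growing as the front edge rises, stop 1.45. A spring and its weight shut it: 1.3 N at the edge lifts it, about 3 N press on the batten when open. With the batten's foot at the front of the shoe, leaning 30 to 50 degrees above level with its top against the underside, it stands at about 1.1.
- flap_hinge (a point): Mid hinge line, at bin x = 70, z = 128.5 mm. Flap 260 wide, 3 thick; its rolled front edge (6 mm), 157 from the hinge, sticks out 17 before the front wall: lift it there from below. Shoe: level ledge at bin x = -67 to -37, y = -103, z = 115, 27 clear between low cheeks; the front wall, 10 higher, stops the foot. Propped, the flap leans over the bars: lean the tool back about 30 degrees.
- prop_center (a point): Centre of the batten: a straight square piece of plain wood, 125 x 18 x 18 mm, about 60 g, lying flat on top of the shut flap; x runs along its length, z up. Either end may be the foot.
- thick_bar_center (a point): Centre of the thicker round steel bar, 20 mm diameter, 100 mm long, about 240 g; x is its axis. It lies level in one of the bin's two lanes, 18 mm below the front rim, pointing to the back. Fingers pass between the rails; 25 mm and more are free beside the bar and 14 mm below it.
- thin_bar_center (a point): Centre of the thinner round steel bar, 14 mm diameter, 100 mm long, in the other lane; x is its axis. It stays where it is.
- cradle_seat (a point): The thick bar centre's place in the V-cradle, 44 mm above the bench; x along the V, z up. The cradle: fixed dark base plate 112 x 64 x 10 mm with two steel V-blocks, each 20 mm long, 44 wide, tops 46 mm above the bench, centred 42 mm either side of this point along x (64 mm clear between them for fingers). It stands left of the fixed bench vice (118 high). Vs 90 degrees, 16 mm deep, open upward.
- padlock: Bystander: brass padlock standing upright, 19 x 42 x 66 mm; origin under its centre.
- screwdriver: Bystander: screwdriver lying down, 201 x 26 x 25 mm; origin under its centre.
- tweezers: Bystander: steel tweezers lying down, 122 x 12 x 8 mm; origin under the centre.
Mind the look-alikes: they are no part of the job. Leave any red look-alike of the part that bears cradle_seat alone.

How it is judged:
By the outcome, as a careful person would: the job done as asked, in the order asked, and still so for the second after the job is handed in, with the robot touching nothing.
It also fails if it takes over 67 s, if anything falls off the work surface, if the arm or the gripper's body presses on something with over 40 N, if the wrist force passes 120 N, or if a joint passes its speed limit or range.

## Working session

There is one attempt and no reset: what is moved stays moved. The work goes in short steps, Python scripts to look and compute and a tool call to move; the robot and the scene stay as the last step left them, time stands still between calls to the robot, and variables do not carry over. Pictures are saved under pics/ and viewed, about 8 in all and at most 12, crops included, and the job is handed in when it is done.

Besides the shell and the picture viewer there is one more tool, called after "Request:" as a command line: name --argument value ..., lists and objects as JSON in quotes. move_arm: Moves the arm, as the interface text tells. Its arguments: {"type":"object","properties":{"commands":{"type":"array"},"jaw":{"type":"number"}},"required":["commands"]}

```bash
ls; mkdir -p pics; python3 - <<'E'
from plant import *
import cv2,numpy as np
o=get_obs();print(o)
for n in("scene","side","wrist"):
    c=calibration(n);print(n,{k:np.round(v,4).tolist() if not isinstance(v,(str,dict)) else v for k,v in c.items()})
    p,d=snapshot(n);cv2.imwrite(f"pics/{n}0.png",p[...,::-1]);np.save(f"pics/{n}0.npy",d);print((d>0).mean())
a=cv2.imread("pics/scene0.png");b=cv2.imread("pics/side0.png")
print(ctrl.grip_point_offset)
E
```

```text
pics
{'clock': 0.0, 'joint_pos': array([-5.90089576e+01,  2.05908066e+01,  6.33981199e-01, -2.06362855e-02,
       -7.01357458e+01, -1.65070039e+01]), 'qvel': array([ 0.08267804,  0.00564846, -0.05365148, -0.00670099, -0.04480672,
       -0.03808816]), 'tau': array([-4.18003274e-04, -5.82716525e+01,  2.93052506e+01,  6.99727044e+00,
        6.98545278e-03, -1.88494473e-04]), 'tool_pos': array([ 0.16868021, -0.6530783 ,  0.22562973]), 'orientation': array([  4.6727825 ,  89.90541729, 109.14979322]), 'force': array([-0.03948641, -0.37849855,  0.72276179]), 'moment': array([-0.00276463,  0.05455885, -0.04307345]), 'opening': 0.08775517020089284}
scene {'mtx': [[421.9148, 0.0, 320.2782], [0.0, 421.9148, 195.6701], [0.0, 0.0, 1.0]], 'T': [[0.4289, 0.3641, -0.8268, -0.7787], [-0.9032, 0.1919, -0.384, -0.3954], [0.0188, 0.9114, 0.4111, 0.7289], [0.0, 0.0, 0.0, 1.0]]}
0.9958359375
side {'mtx': [[437.6997, 0.0, 308.0336], [0.0, 437.6997, 194.9488], [0.0, 0.0, 1.0]], 'T': [[-0.8371, 0.3208, -0.4431, -0.2181], [-0.5468, -0.4654, 0.696, 1.3114], [0.017, 0.8249, 0.565, 1.0217], [0.0, 0.0, 0.0, 1.0]]}
0.99571875
wrist {'mtx': [[333.5531, 0.0, 317.2464], [0.0, 333.5531, 198.5975], [0.0, 0.0, 1.0]], 'tool_from_camera': [[-0.0004, 0.2739, -0.9618, -0.1602], [-0.0005, 0.9618, 0.2739, 0.0747], [1.0, 0.0006, -0.0003, -0.0007], [0.0, 0.0, 0.0, 1.0]]}
0.9958046875
0.0188
```

View pics/scene0.png

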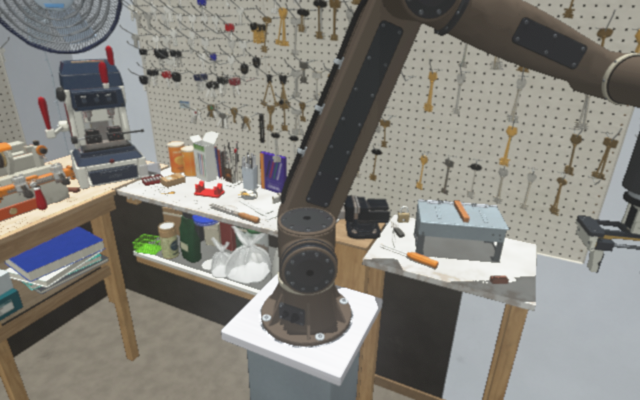

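View pics/side0.png

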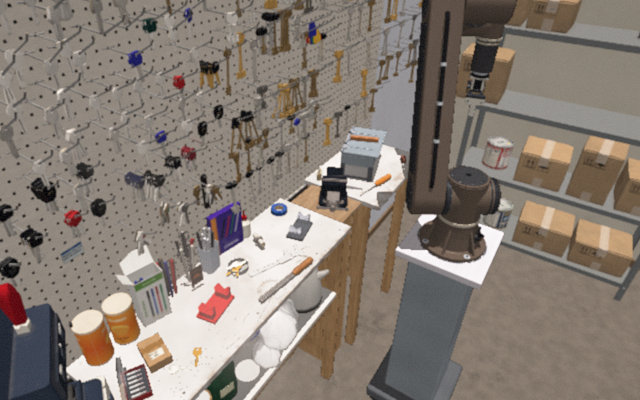

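The scene view shows the bin at (460,225) with the brown batten at (462,210). The side view shows the grey cradle at (299,226), left of the vice at (335,185), and the red look-alike at (215,303). Next I measure with depth.

```bash
cat > h.py <<'E'
import numpy as np,cv2
from plant import *
from scipy.spatial.transform import Rotation as R
def Twrist(o):
    T=np.eye(4);T[:3,:3]=R.from_euler('xyz',o['orientation'],degrees=True).as_matrix();T[:3,3]=o['tool_pos'];return T
def cloud(n,d,o=None):
    c=calibration(n);K=c['mtx'];T=c['T'] if n!='wrist' else Twrist(o)@c['tool_from_camera']
    v,u=np.indices(d.shape);p=np.stack([(u-K[0,2])/K[0,0]*d,-(v-K[1,2])/K[1,1]*d,-d],-1)
    return p@T[:3,:3].T+T[:3,3]
def rect(P):
    P=P[:,:2].astype(np.float32)*1000;return cv2.minAreaRect(P)
def look(n,name):
    o=get_obs();p,d=snapshot(n);b=p[...,::-1].copy();cv2.imwrite(f'pics/{name}.png',b);np.save(f'pics/{name}.npy',d)
    return o,b,cloud(n,d,o)
E
python3 - <<'E'
from h import *
for n in('scene','side'):
    im=cv2.imread(f'pics/{n}0.png');d=np.load(f'pics/{n}0.npy');W=cloud(n,d);hsv=cv2.cvtColor(im,cv2.COLOR_BGR2HSV)
    v,u=np.indices(d.shape)
    box=(u>395)&(u<520)&(v>190)&(v<270) if n=='scene' else (u>335)&(u<392)&(v>122)&(v<185)
    z=W[...,2]
    br=box&(hsv[...,1]>110)&(hsv[...,0]<22)
    fl=box&(abs(z-.130)<.010)&~br
    print(n,'flap',fl.sum(),rect(W[fl]),cv2.boxPoints(rect(W[fl])).round().tolist(),np.median(z[fl]))
    k=br&(z>.125)
    print('batten',k.sum(),rect(W[k]),W[k].mean(0),np.percentile(z[k],[5,50,95]))
    if n=='side':
        box=(u>280)&(u<318)&(v>205)&(v<245)
        k=box&(z>.006)&(z<.06)
        print('cradle',k.sum(),rect(W[k]),np.percentile(z[k],[5,50,95]))
        k=box&(z>.035)&(z<.06); print('tops',rect(W[k]),W[k].mean(0))
    def crop(a,x0,x1,y0,y1,s): return cv2.resize(a[y0:y1,x0:x1],None,fx=s,fy=s,interpolation=cv2.INTER_CUBIC)
    if n=='scene': A=crop(im,370,540,170,300,4)
    else: B=crop(im,260,420,120,250,4)
cv2.imwrite('pics/crA.png',A);cv2.imwrite('pics/crB.png',B)
E
```

```text
scene flap 2206 ((539.28515625, -303.9576110839844), (284.3150939941406, 320.2573547363281), 1.0186842679977417) [[394.0, -146.0], [400.0, -467.0], [684.0, -462.0], [679.0, -141.0]] 0.128846816243198
batten 110 ((-103.951171875, -352.8878173828125), (1351.4439697265625, 45.8994026184082), 5.549468040466309) [ 0.47814488 -0.29654558  0.15522339] [0.1388876  0.14573803 0.14777639]
side flap 962 ((509.9181213378906, -178.34103393554688), (228.59730529785156, 524.9234008789062), 17.080150604248047) [[324.0, 39.0], [478.0, -463.0], [696.0, -396.0], [542.0, 106.0]] 0.12840225387718796
batten 103 ((123.51995849609375, 495.17120361328125), (115.5260009765625, 1765.8990478515625), 26.450761795043945) [ 0.4978694  -0.25553461  0.15682268] [0.13129848 0.14011116 0.14792055]
cradle 485 ((507.0634765625, 244.46295166015625), (113.2363510131836, 224.4668731689453), 39.90667724609375) [0.00694278 0.01712075 0.04531914]
tops ((483.357177734375, 264.793701171875), (44.905277252197266, 110.8576889038086), 13.278138160705566) [0.48318276 0.26659235 0.04173852]
```

View pics/crA.png

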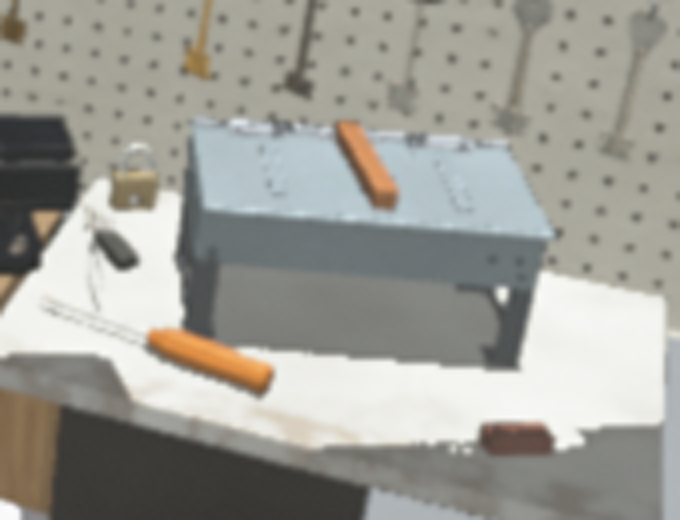

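View pics/crB.png

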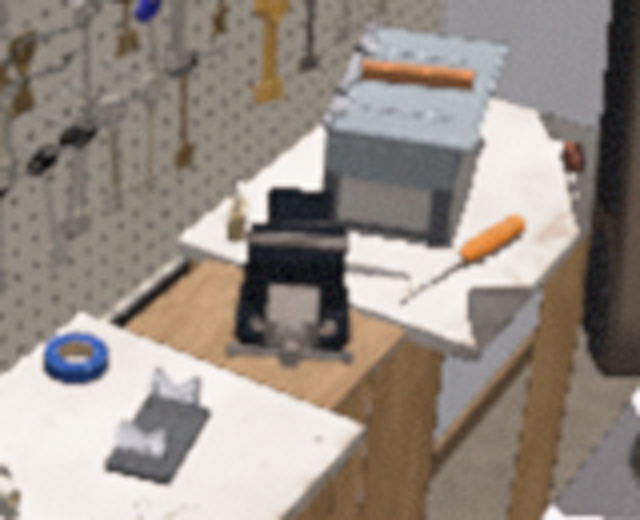

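The crops show the flap quad in the scene image at about (417,200), (498,206), (507,229) and (421,222), with the batten lying nearly front-to-back across it. The cradle runs diagonally. I'll cast these onto planes for a coarse estimate, then look from above with the wrist camera.

```bash
cat >> h.py <<'E'
def ray(n,uv,z,o=None):
    c=calibration(n);K=c['mtx'];T=c['T'] if n!='wrist' else Twrist(o)@c['tool_from_camera']
    uv=np.atleast_2d(uv).astype(float);q=np.c_[(uv[:,0]-K[0,2])/K[0,0],-(uv[:,1]-K[1,2])/K[1,1],-np.ones(len(uv))]@T[:3,:3].T
    return T[:3,3]+q*((z-T[2,3])/q[:,2])[:,None]
E
python3 - <<'E'
from h import *
a=ray('scene',[[417.5,200],[498,206],[507.5,229.5],[420.7,222.5]],.130);print(a.round(3).tolist())
print('batten sc',ray('scene',np.array([[337,124],[360,123],[397,187],[375,192]])/4+[370,170],.148).round(3).tolist())
print('batten sd',ray('side',np.array([[362,62],[362,75],[474,72],[472,87]])/4+[260,120],.146).round(3).tolist())
W=cloud('side',np.load('pics/side0.npy'));im=cv2.imread('pics/side0.png');v,u=np.indices(W.shape[:2])
k=(u>280)&(u<318)&(v>205)&(v<245)&(W[...,2]>.004)&(W[...,2]<.06)&(W[...,0]>.4)&(W[...,0]<.56)&(W[...,1]>.18)&(W[...,1]<.35)
r=rect(W[k]);print('cradle',r,cv2.boxPoints(r).tolist())
print('plate corners',ray('side',np.array([[107,465],[170,482],[210,410],[150,395]])/4+[260,120],.010).round(3).tolist())
print('Vs',ray('side',np.array([[140,440],[176,388]])/4+[260,120],.035).round(3).tolist())
print('flap side cam',ray('side',np.array([[370,30],[507,42],[480,150],[328,125]])/4+[260,120],.130).round(3).tolist())
T=Twrist(get_obs());print(T.round(3).tolist(), (T@calibration('wrist')['tool_from_camera']).round(3).tolist())
E
```

```text
[[0.548, -0.145, 0.13], [0.627, -0.397, 0.13], [0.464, -0.436, 0.13], [0.389, -0.193, 0.13]]
batten sc [[0.557, -0.263, 0.148], [0.568, -0.28, 0.148], [0.46, -0.324, 0.148], [0.444, -0.31, 0.148]]
batten sd [[0.569, -0.265, 0.146], [0.554, -0.237, 0.146], [0.456, -0.314, 0.146], [0.442, -0.281, 0.146]]
cradle ((485.4804992675781, 270.4456787109375), (123.68782806396484, 164.79454040527344), 26.783334732055664) [[393.1417236328125, 316.1351318359375], [467.40106201171875, 169.020263671875], [577.8192749023438, 224.7562255859375], [503.5599365234375, 371.87109375]]
plate corners [[0.495, 0.328, 0.01], [0.435, 0.316, 0.01], [0.462, 0.209, 0.01], [0.521, 0.221, 0.01]]
Vs [[0.473, 0.308, 0.035], [0.489, 0.226, 0.035]]
flap side cam [[0.615, -0.372, 0.13], [0.47, -0.435, 0.13], [0.386, -0.186, 0.13], [0.542, -0.143, 0.13]]
[[-0.0, -0.968, -0.25, 0.169], [0.001, -0.25, 0.968, -0.653], [-1.0, 0.0, 0.001, 0.226], [0.0, 0.0, 0.0, 1.0]] [[-0.25, -0.931, -0.265, 0.097], [0.968, -0.24, -0.07, -0.673], [0.002, -0.274, 0.962, 0.386], [0.0, 0.0, 0.0, 1.0]]
```

Both views agree: bin yaw is about 17°, with its origin near (0.515, -0.283). I'm moving above it for a close wrist look.

Request:
move_arm --commands '[[[-1.9,-3.7,2.5,0],[-1.9,-3.7,2.5,0],[-1.9,-3.7,2.5,0],[-1.9,-3.7,2.5,0],[-1.9,-3.7,2.5,0],[-1.9,-3.7,2.5,0],[-1.9,-3.7,2.5,0],[-1.9,-3.7,2.5,0]]]'

```text
clock: 0.95
tool_pos: [0.4061, -0.3842, 0.3794]
orientation: [-67.8, 90.0, 36.7]
force: [1.0, -0.8, -0.4]
opening: 0.0876
```

Request:
move_arm --commands '[[[0,-2.9,2.4,0],[0,-2.9,2.4,0],[0,-2.9,2.4,0.04],[0,0,0,0],[0,0,0,0]]]'

```text
clock: 1.45
tool_pos: [0.4719, -0.2936, 0.3783]
orientation: [63.1, 90.0, 165.4]
force: [-0.6, -0.5, -0.5]
opening: 0.0875
```

```bash
python3 - <<'E'
from h import *
o,b,W=look('wrist','w1');print(o['tool_pos'],o['orientation'],o['joint_pos'],o['clock'])
W2=cloud('side',np.load('pics/side0.npy'));p=W2[(W2[...,2]>.5)];print('wall x pct',np.percentile(p[:,0],[5,50,95]), np.percentile(p[:,1],[5,50,95]))
E
```

```text
[ 0.47194562 -0.29360449  0.37831101] [ 63.09516841  89.96575272 165.41759996] [-1.17012073e+01  5.73616623e+00  6.58686539e-01 -1.72813333e-03
 -8.49567243e+01 -6.59762088e+01] 1.45
wall x pct [-0.00299371  0.66761388  0.67404704] [-1.18033457  0.63152178  1.00205204]
```

View pics/w1.png

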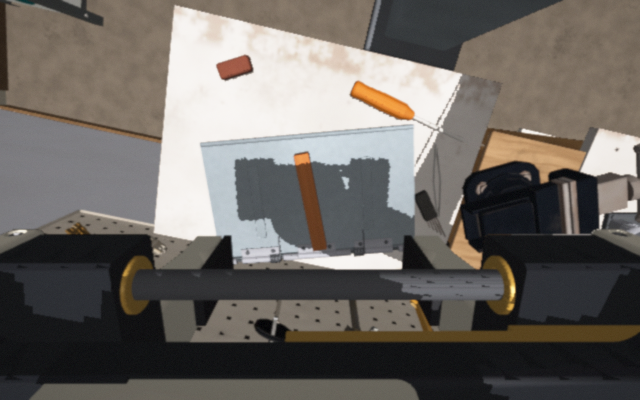

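The wrist image shows the flap's front edge from (202,144) to (413,125), and the batten from about (302,155) to (320,248).

```bash
python3 - <<'E'
from h import *
im=cv2.imread('pics/w1.png');d=np.load('pics/w1.npy')
o=dict(tool_pos=np.array([0.47194562,-0.29360449,0.37831101]),orientation=np.array([63.09516841,89.96575272,165.41759996]))
W=cloud('wrist',d,o);hsv=cv2.cvtColor(im,cv2.COLOR_BGR2HSV);v,u=np.indices(d.shape)
fc=ray('wrist',[[202,144],[413,125],[235,258],[413,236]],.1285,o);print(fc.round(4).tolist())
e=fc[1]-fc[0];print('width',np.linalg.norm(e),'yaw',np.degrees(np.arctan2(-e[0],e[1])))
k=((u>285)&(u<335)&(v>145)&(v<255)&(hsv[...,1]>120)&(hsv[...,0]<20)).astype(np.uint8)
c=max(cv2.findContours(k,0,1)[0],key=cv2.contourArea);r=cv2.minAreaRect(c);bp=cv2.boxPoints(r);print(r)
w=ray('wrist',bp,.146,o);print('batten',w.round(4).tolist(),w.mean(0),np.linalg.norm(w[0]-w[1]),np.linalg.norm(w[1]-w[2]))
print('depth z batten',np.median(W[...,2][(k>0)]), 'flap z',np.median(W[150:160,230:280,2]))
E
```

```text
[[0.4752, -0.4374, 0.1285], [0.3986, -0.1922, 0.1285], [0.6178, -0.3756, 0.1285], [0.5363, -0.1507, 0.1285]]
width 0.25691669145422585 yaw 17.35669922471678
((309.92333984375, 201.30914306640625), (97.86199951171875, 14.431085586547852), 78.90628051757812)
batten [[0.4615, -0.3251, 0.146], [0.4548, -0.3095, 0.146], [0.5697, -0.2608, 0.146], [0.5773, -0.2777, 0.146]] [ 0.51582603 -0.29328326  0.146     ] 0.017045160496111576 0.12480098965962443
depth z batten 0.1478816218583115 flap z 0.12972180902411573
```

Request:
move_arm --commands '[[[0,0,0,-0.0935],[0,0,0,-0.0935],[3,-1.8,-1.6,0],[5,0,0,0],[5,0,0,0],[5,0,0,0],[0,0,0,0],[0,0,0,0]]]'

```text
clock: 2.3
tool_pos: [0.4941, -0.3034, 0.1995]
orientation: [100.9, 89.9, -146.2]
force: [0.9, -0.2, 0.9]
opening: 0.0875
```

```bash
python3 - <<'E'
from h import *
o,b,W=look('wrist','w2');print(o['tool_pos'],Twrist(o).round(3).tolist())
hsv=cv2.cvtColor(b,cv2.COLOR_BGR2HSV)
k=((hsv[...,1]>120)&(hsv[...,0]<20)&(abs(W[...,2]-.147)<.006)).astype(np.uint8)
n,l,s,c=cv2.connectedComponentsWithStats(k);i=1+np.argmax(s[1:,4]);print(s[i])
r=rect(W[l==i]);print(r,cv2.boxPoints(r).tolist())
print(np.linalg.inv(Twrist(o))@np.append(np.array(r[0])/1000,[.139,1]))
E
```

```text
[ 0.49410941 -0.30335659  0.19953157] [[-0.001, -0.921, -0.389, 0.494], [-0.001, -0.389, 0.921, -0.303], [-1.0, 0.001, -0.0, 0.2], [0.0, 0.0, 0.0, 1.0]]
[ 306  161   27  108 2725]
((492.98992919921875, -303.1846008300781), (75.22180938720703, 17.25290870666504), 22.76190757751465) [[454.9705505371094, -309.78173828125], [461.6457214355469, -325.69097900390625], [531.00927734375, -296.58746337890625], [524.3341064453125, -280.67822265625]]
[6.05327627e-02 8.75105844e-04 6.10869237e-04 1.00000000e+00]
```

View pics/w2.png

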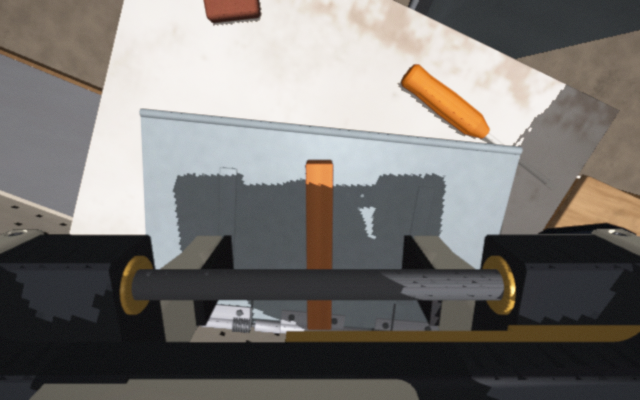

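The batten sits midway between the fingers (top face about x=319), with its front end about 39 mm from the grip line. Lowering and gripping.

Request:
move_arm --commands '[[[3,0,0.05,0],[2.6,0,0,0],[1,0,0,0],[0,0,0,0]]]'

```text
clock: 2.75
tool_pos: [0.4948, -0.3021, 0.1337]
orientation: [-145.1, 89.9, -32.1]
force: [-0.5, -0.6, 0.4]
opening: 0.0874
```

Request:
move_arm --commands '[[[0,0,0,0],[0,0,0,0],[0,0,0,0],[0,0,0,0],[0,0,0,0],[0,0,0,0],[0,0,0,0]]]' --jaw 0.8

```text
clock: 3.45
tool_pos: [0.4942, -0.3016, 0.1325]
orientation: [44.1, 90.0, 157.0]
force: [-0.6, 1.0, -0.2]
opening: 0.0373
```

Request:
move_arm --commands '[[[0,0,0,0],[0,0,0,0],[0,0,0,0],[0,0,0,0],[-1,0,0,0],[-3,0,0,0],[-5,0,0,0.1],[-5,0,0,0]]]'

```text
clock: 4.25
tool_pos: [0.4935, -0.3015, 0.2744]
orientation: [65.7, 89.9, 172.6]
force: [2.1, -1.1, -0.9]
opening: 0.0176
```

Request:
move_arm --commands '[[[-2.5,-0.4,4,0],[-2.5,-0.4,4,0],[-2.5,-0.4,4,0],[-2.5,-0.4,4,0],[-2.5,-0.4,4,0],[-2.5,-0.4,4,0],[0,0,0,0]]]'

```text
clock: 4.95
tool_pos: [0.4463, -0.0623, 0.4273]
orientation: [-95.5, 89.6, 11.9]
force: [0.2, -0.1, -0.2]
opening: 0.0178
```

```bash
python3 - <<'E'
from h import *
o=get_obs();print(o['clock'],o['joint_pos'].round(2),o['opening'],Twrist(o).round(3).tolist())
E
```

```text
4.95 [ 1.728e+01 -5.610e+00 -4.660e+00  4.000e-02 -9.051e+01 -8.985e+01] 0.017838207908185615 [[0.008, -0.954, -0.3, 0.446], [0.002, -0.3, 0.954, -0.062], [-1.0, -0.008, -0.001, 0.427], [0.0, 0.0, 0.0, 1.0]]
```

Request:
move_arm --commands '[[[-5,0,0,0],[-5,0,0,0],[-5,0,0,0],[-5,0,0,0],[-5,0,0,0],[-5,0,0,0],[-5,0,0,0],[-5,0,0,0]]]'

```text
clock: 5.75
tool_pos: [0.4404, -0.0648, 0.7936]
orientation: [-130.6, 89.5, -23.5]
force: [1.8, 0.4, 0.7]
opening: 0.0179
```

```bash
python3 - <<'E'
from h import *
o=get_obs();print(o['clock'],o['joint_pos'].round(2),o['opening'],Twrist(o).round(3).tolist())
E
```

```text
5.75 [  17.47   14.08   70.93    0.61 -146.46  -89.82] 0.017915314287765927 [[0.008, -0.956, -0.295, 0.44], [-0.004, -0.295, 0.956, -0.065], [-1.0, -0.007, -0.006, 0.794], [0.0, 0.0, 0.0, 1.0]]
```

Request:
move_arm --commands '[[[-4,0,0,0],[-4,0,0,0],[0,0,0,0]]]'

```text
clock: 6.05
tool_pos: [0.412, -0.0613, 0.8157]
orientation: [-128.0, 87.2, -20.9]
force: [-1.7, -0.5, -0.3]
opening: 0.0174
```

```bash
python3 - <<'E'
from h import *
o=get_obs();print(o['clock'],o['joint_pos'].round(2),o['opening'],Twrist(o).round(3).tolist())
E
```

```text
6.05 [  20.83   12.04   71.71    3.49 -147.52  -90.73] 0.017392783535161587 [[0.046, -0.955, -0.294, 0.412], [-0.018, -0.295, 0.955, -0.061], [-0.999, -0.039, -0.03, 0.816], [0.0, 0.0, 0.0, 1.0]]
```

Overreaching does tilt the tool (2.8° so far, in the right direction). I'll push along the constrained direction.

Request:
move_arm --commands '[[[-4.2,-2.6,0,0],[-4.2,-2.6,0,0],[-4.2,-2.6,0,0],[-4.2,-2.6,0,0]]]'

```text
clock: 6.45
tool_pos: [0.4373, -0.02, 0.8277]
orientation: [-129.4, 81.8, -22.1]
force: [0.4, 0.3, -0.9]
opening: 0.0175
```

```bash
cat > st.py <<'E'
from h import *
o=get_obs();T=Twrist(o);print(o['clock'],o['joint_pos'].round(2),round(o['opening'],4),o['force'].round(1),T.round(3).tolist())
a=np.radians(17.3);B=np.array([[np.cos(a),np.sin(a),0],[-np.sin(a),np.cos(a),0],[0,0,1]])
O=np.array([.520,-.288,0]);print('bin frame tcp mm',(B@(T[:3,3]-O)*1000).round(1),'axes x,y,z in bin:',(B@T[:3,:3]).T.round(3).tolist())
E
python3 st.py
```

```text
6.45 [  29.13   12.56   71.6    10.73 -143.43  -92.98] 0.0175 [ 0.4  0.3 -0.9] [[0.132, -0.948, -0.29, 0.437], [-0.054, -0.299, 0.953, -0.02], [-0.99, -0.11, -0.09, 0.828], [0.0, 0.0, 0.0, 1.0]]
bin frame tcp mm [8.000e-01 2.804e+02 8.277e+02] axes x,y,z in bin: [[0.11, -0.09, -0.99], [-0.994, -0.003, -0.11], [0.007, 0.996, -0.09]]
```

Request:
move_arm --commands '[[[-3.8,-2.3,-2.2,0],[-3.8,-2.3,-2.2,0],[-3.8,-2.3,-2.2,0],[-3.8,-2.3,-2.2,0]]]'

```text
clock: 6.85
tool_pos: [0.4628, -0.0611, 0.8422]
orientation: [-129.4, 75.8, -22.2]
force: [0.2, -0.0, -1.1]
opening: 0.0178
```

```bash
python3 st.py
```

```text
6.85 [  25.31   12.84   71.62   15.69 -137.99  -85.41] 0.0178 [ 0.2 -0.  -1.1] [[0.227, -0.933, -0.278, 0.463], [-0.093, -0.305, 0.948, -0.061], [-0.969, -0.19, -0.156, 0.842], [0.0, 0.0, 0.0, 1.0]]
bin frame tcp mm [ 12.9 233.6 842.2] axes x,y,z in bin: [[0.189, -0.156, -0.969], [-0.982, -0.014, -0.19], [0.016, 0.988, -0.156]]
```

```bash
cat > to.py <<'E'
import sys
from h import *
g=np.array([float(x) for x in sys.argv[1:4]]);T=Twrist(get_obs());print('tool shift cm',(T[:3,:3].T@(g-T[:3,3])*100).round(2))
E
python3 to.py .24 .40 .76; python3 - <<'E'
from h import *
for n in('scene','side'):
    W=cloud(n,np.load(f'pics/{n}0.npy'));m=(W[...,2]>.45)&(W[...,0]<.62)&(W[...,0]>-.2)&(W[...,1]>.15)&(W[...,1]<1.2)
    p=W[m];print(n,len(p))
    h,ex,ey=np.histogram2d(p[:,0],p[:,1],bins=[np.arange(-.2,.7,.1),np.arange(.1,1.3,.1)]);print(h.astype(int))
E
```

```text
tool shift cm [-1.37  8.29 51.18]
scene 6255
[[  0   0   0   0   0   0   0   0   0   0   0]
 [  0   0   0   0   0   0   0   0   0   0   0]
 [  0   0   0   0   0   0   0   0   0   0   0]
 [  0   0   0   0   0   0   0   0   0   0   0]
 [  0   0   0   0   0   0   0   0   0   0   0]
 [  0   0   0   0   0   0   0   0   0   0   0]
 [  0   2   0   1   0   0   0   0   0   0 149]
 [172 468 872 448 508 544 578 317 791 431 507]]
side 17856
[[   0    0    0    0    0    0    0    0    0    0    0]
 [   0    0    0    0    0    0    0    0    0    0    0]
 [   0    0    0    0    0    0    0    0    0    0    0]
 [   0    0    0    0    0    0    0    0    0    0    0]
 [   0    0    0    0    0    0    0    0    0    0    0]
 [   0    0    0    0    0    0    0    0    0    0    0]
 [   0    3    0    0    0    0    0    0    0    0  603]
 [ 350  949 1086  949 1073 1762 1999 2156 4510 1187   24]]
```

Request:
move_arm --commands '[[[0.78,-0.6,4.45,0],[0.78,-0.6,4.45,0],[0.78,-0.6,4.45,0],[0.78,-0.6,4.45,0],[0.78,-0.6,4.45,0],[0.78,-0.6,4.45,0]]]'

```text
clock: 7.45
tool_pos: [0.4326, 0.1999, 0.7612]
orientation: [-129.0, 76.0, -21.8]
force: [1.5, 0.4, -0.0]
opening: 0.0177
```

Request:
move_arm --commands '[[[-1.03,1.94,4.04,0],[-1.03,1.94,4.04,0],[-1.03,1.94,4.04,0],[-1.03,1.94,4.04,0],[-1.03,1.94,4.04,0],[-1.03,1.94,4.04,0],[0,0,0,0]]]'

```text
clock: 8.15
tool_pos: [0.241, 0.4042, 0.7592]
orientation: [-130.8, 76.0, -23.2]
force: [-0.1, 1.4, -1.8]
opening: 0.0176
```

```bash
python3 st.py; python3 - <<'E'
from h import *
T=Twrist(get_obs());d=np.array([.53*np.cos(1.03),.53*np.sin(1.03),.85]);print((T[:3,:3].T@d*5).round(2))
E
```

```text
8.15 [  93.42    9.97   48.7    17.39 -133.74 -154.32] 0.0176 [-0.1  1.4 -1.8] [[0.222, -0.933, -0.284, 0.241], [-0.095, -0.311, 0.946, 0.404], [-0.97, -0.183, -0.158, 0.759], [0.0, 0.0, 0.0, 1.0]]
bin frame tcp mm [-60.5 743.8 759.2] axes x,y,z in bin: [[0.184, -0.157, -0.97], [-0.983, -0.019, -0.183], [0.01, 0.987, -0.158]]
[-4.04 -2.76  1.09]
```

Request:
move_arm --commands '[[[-4,-2.75,1.1,0],[-4,-2.75,1.1,0],[-4,-2.75,1.1,0],[-4,-2.75,1.1,0],[-4,-2.75,1.1,0],[-4,-2.75,1.1,0]]]'

```text
clock: 8.75
tool_pos: [0.2801, 0.4332, 0.8234]
orientation: [-110.7, 70.6, -2.7]
force: [0.6, -0.8, -1.8]
opening: 0.0177
```

```bash
python3 st.py
```

```text
8.75 [  91.55   20.97   71.71   29.85 -138.23 -140.64] 0.0177 [ 0.6 -0.8 -1.8] [[0.332, -0.898, -0.289, 0.28], [-0.015, -0.311, 0.95, 0.433], [-0.943, -0.311, -0.117, 0.823], [0.0, 0.0, 0.0, 1.0]]
bin frame tcp mm [-14.6 759.9 823.4] axes x,y,z in bin: [[0.313, -0.114, -0.943], [-0.95, -0.03, -0.311], [0.007, 0.993, -0.117]]
```

Request:
move_arm --commands '[[[-3.6,-3.2,1.3,0],[-3.6,-3.2,1.3,0],[-3.6,-3.2,1.3,0],[-3.6,-3.2,1.3,0],[-3.6,-3.2,1.3,0],[-3.6,-3.2,1.3,0]]]'

```text
clock: 9.35
tool_pos: [0.3055, 0.4633, 0.8575]
orientation: [-99.4, 61.7, 9.8]
force: [-1.0, -0.1, -0.6]
opening: 0.0178
```

```bash
python3 st.py
```

```text
9.35 [  92.99   21.41   71.67   37.79 -129.91 -136.45] 0.0178 [-1.  -0.1 -0.6] [[0.466, -0.829, -0.309, 0.306], [0.08, -0.309, 0.948, 0.463], [-0.881, -0.467, -0.077, 0.857], [0.0, 0.0, 0.0, 1.0]]
bin frame tcp mm [ 18.6 781.1 857.5] axes x,y,z in bin: [[0.469, -0.062, -0.881], [-0.883, -0.048, -0.467], [-0.013, 0.997, -0.077]]
```

Request:
move_arm --commands '[[[-3.1,-3.3,2,0],[-3.1,-3.3,2,0],[-3.1,-3.3,2,0],[-3.1,-3.3,2,0]]]'

```text
clock: 9.75
tool_pos: [0.3066, 0.502, 0.8813]
orientation: [-94.4, 55.2, 15.6]
force: [-0.1, 0.5, -0.8]
opening: 0.0176
```

```bash
python3 st.py
```

```text
9.75 [  95.55   22.32   71.64   42.63 -123.86 -136.18] 0.0176 [-0.1  0.5 -0.8] [[0.55, -0.767, -0.33, 0.307], [0.154, -0.295, 0.943, 0.502], [-0.821, -0.57, -0.044, 0.881], [0.0, 0.0, 0.0, 1.0]]
bin frame tcp mm [ 31.2 817.8 881.3] axes x,y,z in bin: [[0.571, -0.017, -0.821], [-0.82, -0.054, -0.57], [-0.035, 0.998, -0.044]]
```

Tilt is now about 35° back, aligned with the bin. Next I refine the bin pose from w2 and plan the approach.

```bash
python3 - <<'E'
from h import *
o2=dict(tool_pos=np.array([0.49410941,-0.30335659,0.19953157]))
M=np.array([[-0.001,-0.921,-0.389],[-0.001,-0.389,0.921],[-1,.001,0]]);o2['orientation']=R.from_matrix(M).as_euler('xyz',degrees=True)
im=cv2.imread('pics/w2.png')
fc=ray('wrist',[[141,110],[520,148]],.1285,o2);e=fc[1]-fc[0];print(fc.round(4).tolist(),np.linalg.norm(e),np.degrees(np.arctan2(-e[0],e[1])),fc.mean(0))
from scipy.spatial.transform import Rotation
T=Twrist(get_obs());T[:3,:3]=T[:3,:3]@Rotation.from_rotvec([.054,0,0]).as_matrix()
a=np.radians(17.3);B=np.array([[np.cos(a),-np.sin(a),0],[np.sin(a),np.cos(a),0],[0,0,1]])
print((B.T@T[:3,:3]).T.round(3).tolist())
p=T[:3,3]
for g in ([.45,.1,.6],[.393,-.435,.30]):
    print((T[:3,:3].T@(np.array(g)-p)*100).round(2)); p=np.array(g)
E
```

```text
[[0.4764, -0.44, 0.1285], [0.3994, -0.1919, 0.1285]] 0.25972886448560667 17.244622768495113 [ 0.43791508 -0.31592662  0.1285    ]
[[0.571, -0.017, -0.821], [-0.821, 0.0, -0.571], [0.01, 1.0, -0.013]]
[ 24.78  14.62 -42.25]
[ 13.25  34.64 -49.18]
```

Request:
move_arm --commands '[[[0,0,0,0.054],[2.25,1.33,-3.84,0],[2.25,1.33,-3.84,0],[2.25,1.33,-3.84,0],[2.25,1.33,-3.84,0],[2.25,1.33,-3.84,0],[2.25,1.33,-3.84,0],[2.25,1.33,-3.84,0]]]'

```text
clock: 10.55
tool_pos: [0.389, 0.2781, 0.7344]
orientation: [-91.4, 54.9, 15.7]
force: [0.4, -1.3, 0.4]
opening: 0.0181
```

Request:
move_arm --commands '[[[2.25,1.33,-3.84,0],[2.25,1.33,-3.84,0],[2.25,1.33,-3.84,0],[2.25,1.33,-3.84,0],[1.02,2.66,-3.78,0],[1.02,2.66,-3.78,0],[1.02,2.66,-3.78,0],[1.02,2.66,-3.78,0]]]'

```text
clock: 11.35
tool_pos: [0.4238, -0.0273, 0.544]
orientation: [-91.6, 54.8, 15.6]
force: [0.7, 0.2, -0.9]
opening: 0.0178
```

```bash
sed -i 's/17\.3)/17.25)/; s/\.520,-\.288,0/.522,-.2895,0/' st.py; cat > bin.py <<'E'
# go to a point (mm) in the bin frame: prints tool shift in cm
import sys
from h import *
a=np.radians(17.25);B=np.array([[np.cos(a),-np.sin(a),0],[np.sin(a),np.cos(a),0],[0,0,1]]);p=Twrist(get_obs())
for i in range(1,len(sys.argv),3):
    g=np.array([.522,-.2895,0])+B@np.array([float(x) for x in sys.argv[i:i+3]])/1000
    print('shift cm',(p[:3,:3].T@(g-p[:3,3])*100).round(2)); p[:3,3]=g
E
python3 st.py; python3 bin.py -170 -103 250
```

```text
11.35 [  33.01  -31.12  -18.07   10.62  -69.45 -106.58] 0.0178 [ 0.7  0.2 -0.9] [[0.555, -0.78, -0.29, 0.424], [0.155, -0.246, 0.957, -0.027], [-0.817, -0.576, -0.016, 0.544], [0.0, 0.0, 0.0, 1.0]]
bin frame tcp mm [-16.  279.6 544. ] axes x,y,z in bin: [[0.576, -0.017, -0.817], [-0.817, -0.004, -0.576], [0.007, 1.0, -0.016]]
shift cm [ 15.8   29.66 -37.89]
```

Request:
move_arm --commands '[[[1.44,2.7,-3.44,0],[1.44,2.7,-3.44,0],[1.44,2.7,-3.44,0],[1.44,2.7,-3.44,0],[1.44,2.7,-3.44,0],[1.44,2.7,-3.44,0],[1.44,2.7,-3.44,0],[1.44,2.7,-3.44,0]]]'

```text
clock: 12.15
tool_pos: [0.4005, -0.2989, 0.3488]
orientation: [-91.8, 55.4, 15.4]
force: [1.4, 0.4, -0.1]
opening: 0.0176
```

Request:
move_arm --commands '[[[1.44,2.7,-3.44,0],[1.44,2.7,-3.44,0],[1.44,2.7,-3.44,0],[0,0,0,0],[0,0,0,0]]]'

```text
clock: 12.65
tool_pos: [0.3905, -0.4096, 0.2677]
orientation: [-91.3, 55.6, 15.7]
force: [-0.4, 0.2, 0.2]
opening: 0.0178
```

```bash
python3 st.py; python3 bin.py -166 -103 56 -143 -103 56; python3 - <<'E'
from h import *
o,b,W=look('wrist','w3');s=cv2.resize(look('scene','s3')[1][150:300,370:570],None,fx=3.2,fy=3.2)
cv2.imwrite('pics/m3.png',np.vstack([cv2.resize(b,(480,300)),cv2.resize(s,(480,300))[:,:]]))
E
```

```text
12.65 [-50.13   5.16  -8.87 -34.7  -64.9  -10.83] 0.0178 [-0.4  0.2  0.2] [[0.544, -0.788, -0.289, 0.391], [0.153, -0.246, 0.957, -0.41], [-0.825, -0.565, -0.013, 0.268], [0.0, 0.0, 0.0, 1.0]]
bin frame tcp mm [-161.2  -75.7  267.7] axes x,y,z in bin: [[0.565, -0.015, -0.825], [-0.825, -0.001, -0.565], [0.008, 1.0, -0.013]]
shift cm [17.24 12.36 -2.46]
shift cm [ 1.3  -1.9   0.02]
```

View pics/m3.png

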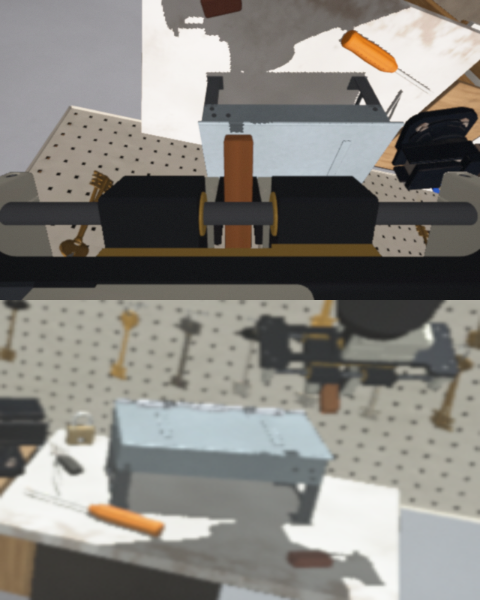

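The batten is held square and tilted (wrist view (238,190)); the bin front edge is at y=122. One brown block on the bench needs a clearance check.

```bash
python3 - <<'E'
from h import *
a=np.radians(17.25);B=np.array([[np.cos(a),-np.sin(a),0],[np.sin(a),np.cos(a),0],[0,0,1]])
q=ray('scene',np.array([[480,425],[552,428],[552,455],[482,455]])/4+[370,170],.012);print(q.round(3).tolist());print(((q-[.522,-.2895,0])@B*1000).round().tolist())
W=cloud('scene',np.load('pics/scene0.npy'));print('z max',np.percentile(W[276:284,491:507,2],[50,95]))
# check bin pose from w3: flap front corners
o=get_obs();f=ray('wrist',np.array([[200,122],[402,122]])*4/3.,.1285,o);print(((f-[.522,-.2895,0])@B*1000).round(1).tolist())
E
```

```text
[[0.375, -0.415, 0.012], [0.395, -0.463, 0.012], [0.359, -0.465, 0.012], [0.336, -0.42, 0.012]]
[[-178.0, -76.0, 12.0], [-172.0, -128.0, 12.0], [-207.0, -120.0, 12.0], [-216.0, -70.0, 12.0]]
z max [0.01563313 0.02023495]
[[-84.5, -127.6, 128.5], [-87.0, 130.1, 128.5]]
```

Request:
move_arm --commands '[[[2.9,3.0,-0.49,0],[3.3,2.5,-0.49,0],[3.3,2.5,-0.49,0],[3.4,2.5,-0.49,0],[3.4,2.5,-0.49,0],[0,0,0,0],[0,0,0,0]]]'

```text
clock: 13.45
tool_pos: [0.3856, -0.4396, 0.0636]
orientation: [-91.7, 55.5, 15.6]
force: [0.5, -0.2, -0.3]
opening: 0.0178
```

```bash
python3 st.py; python3 bin.py -143 -103 59; python3 - <<'E'
from h import *
s=cv2.resize(look('scene','s4')[1][150:300,400:560],None,fx=4,fy=4)
w=look('wrist','w4')[1]
cv2.imwrite('pics/m4.png',np.hstack([cv2.resize(s,(400,375)),cv2.resize(w,(400,375))]))
E
```

```text
13.45 [-55.11  21.29 -15.39 -44.26 -50.02  10.68] 0.0178 [ 0.5 -0.2 -0.3] [[0.546, -0.786, -0.292, 0.386], [0.152, -0.249, 0.956, -0.44], [-0.824, -0.566, -0.017, 0.064], [0.0, 0.0, 0.0, 1.0]]
bin frame tcp mm [-174.8 -102.9   63.6] axes x,y,z in bin: [[0.566, -0.017, -0.824], [-0.824, -0.005, -0.566], [0.005, 1.0, -0.017]]
shift cm [ 2.18 -2.36  0.01]
```

View pics/m4.png

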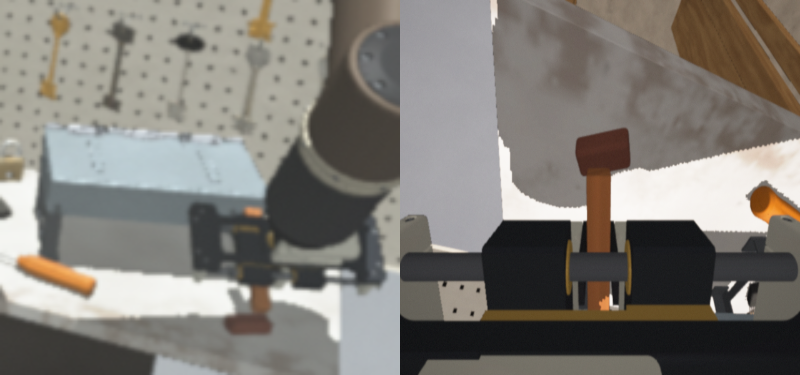

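Tip is just ahead of and below the lip. Advancing under it, then lifting a little.

Request:
move_arm --commands '[[[0.4,0.25,0,0],[0.9,-1.3,0,0],[0.9,-1.3,0,0],[0,0,0,0],[-0.4,-0.28,0,0],[-0.4,-0.28,0,0],[0,0,0,0]]]'

```text
clock: 14.25
tool_pos: [0.4159, -0.4301, 0.0681]
orientation: [-91.7, 55.4, 15.6]
force: [-0.7, -0.1, -1.9]
opening: 0.0177
```

```bash
python3 st.py;python3 - <<'E'
from h import *
W=look('scene','s5')[2]
# flap front edge height: region around flap on scene image
m=W[222:232,440:495];print(np.percentile(m[...,2],[50,90]))
E
```

```text
14.25 [-51.75  21.06 -14.94 -44.22 -48.61   7.51] 0.0177 [-0.7 -0.1 -1.9] [[0.546, -0.785, -0.291, 0.416], [0.152, -0.249, 0.956, -0.43], [-0.824, -0.567, -0.017, 0.068], [0.0, 0.0, 0.0, 1.0]]
bin frame tcp mm [-143.  -102.9   68.1] axes x,y,z in bin: [[0.567, -0.017, -0.824], [-0.824, -0.005, -0.567], [0.005, 1.0, -0.017]]
[0.12995306 0.17035851]
```

Request:
move_arm --commands '[[[-0.45,-0.31,0,0],[-0.45,-0.31,0,0],[-0.45,-0.31,0,0],[0,0,0,0],[0,-1,0,0],[0,-1,0,0],[0,-1,0,0],[0,0,0,0]]]'

```text
clock: 15.1
tool_pos: [0.4406, -0.4223, 0.1016]
orientation: [-91.7, 55.4, 15.6]
force: [1.3, 0.5, -2.7]
opening: 0.0178
```

```bash
python3 st.py;python3 - <<'E'
from h import *
o,b,W=look('scene','s6');s=cv2.resize(b[130:280,400:560],None,fx=4,fy=4)
d,dd,_=look('side','d6');t=cv2.resize(dd[80:210,330:440],None,fx=4,fy=4)
cv2.imwrite('pics/m6.png',np.hstack([cv2.resize(s,(400,375)),cv2.resize(t,(400,473))[:375]]))
E
```

```text
15.1 [-48.56  18.53 -13.74 -42.15 -49.53   1.65] 0.0178 [ 1.3  0.5 -2.7] [[0.547, -0.785, -0.292, 0.441], [0.152, -0.25, 0.956, -0.422], [-0.823, -0.567, -0.017, 0.102], [0.0, 0.0, 0.0, 1.0]]
bin frame tcp mm [-117.1 -102.6  101.6] axes x,y,z in bin: [[0.567, -0.017, -0.823], [-0.824, -0.006, -0.567], [0.005, 1.0, -0.017]]
```

View pics/m6.png

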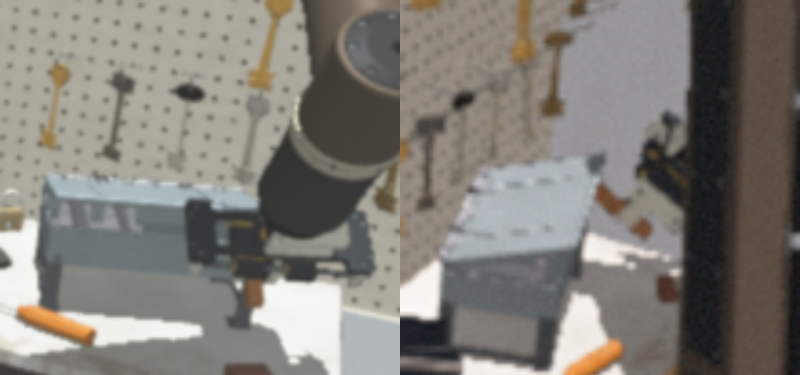

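Request:
move_arm --commands '[[[0,-1.6,0,0],[0,-1.6,0,0],[0,-1.6,0,0],[0,-1.6,0,0],[0,-1.6,0,0],[0,-1.6,0,0],[0,-1.6,0,0],[0,0,0,0]]]'

```text
clock: 16.0
tool_pos: [0.5276, -0.3945, 0.1645]
orientation: [-91.6, 55.5, 15.6]
force: [-3.8, -2.2, -1.3]
opening: 0.0177
```

```bash
python3 st.py; python3 bin.py -25 -103 145 -25 -103 139;python3 - <<'E'
from h import *
o,b,W=look('wrist','w7')
d,dd,_=look('side','d7');t=cv2.resize(dd[80:210,330:440],None,fx=4,fy=4)
cv2.imwrite('pics/m7.png',np.hstack([cv2.resize(b,(480,300)),cv2.resize(t,(320,378))[:300]]))
E
```

```text
16.0 [-38.63  15.71  -9.44 -37.24 -49.48 -13.22] 0.0177 [-3.8 -2.2 -1.3] [[0.546, -0.785, -0.292, 0.528], [0.153, -0.249, 0.956, -0.394], [-0.824, -0.567, -0.016, 0.164], [0.0, 0.0, 0.0, 1.0]]
bin frame tcp mm [ -25.8 -101.9  164.5] axes x,y,z in bin: [[0.567, -0.016, -0.824], [-0.824, -0.005, -0.567], [0.005, 1.0, -0.016]]
shift cm [ 1.65  1.04 -0.08]
shift cm [0.49 0.34 0.01]
```

View pics/m7.png

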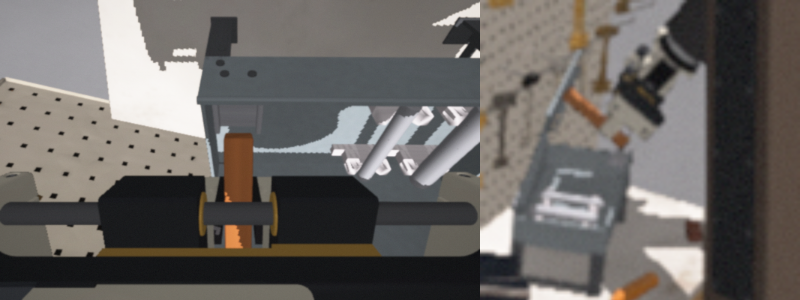

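The wrist view shows the shoe at (217–263, 105–133) centred above the batten foot at (239,135), and the flap stands on the batten. Lowering onto the ledge.

Request:
move_arm --commands '[[[0.82,0.54,-0.04,0],[0.82,0.54,-0.04,0],[0.3,0.2,0,0],[0,0,0,0]]]'

```text
clock: 16.5
tool_pos: [0.5277, -0.3961, 0.1402]
orientation: [-91.5, 55.5, 15.6]
force: [-3.3, 0.4, 4.9]
opening: 0.0178
```

Request:
move_arm --commands '[[[0.17,0.11,0,0],[0,0,0,0]]]'

```text
clock: 16.7
tool_pos: [0.5282, -0.3961, 0.1397]
orientation: [-91.7, 55.4, 15.5]
force: [-5.5, 2.4, 12.5]
opening: 0.0176
```

```bash
python3 st.py
```

```text
16.7 [-39.09  17.48 -10.2  -38.8  -47.65 -10.7 ] 0.0176 [-5.5  2.4 12.5] [[0.547, -0.785, -0.29, 0.528], [0.152, -0.248, 0.957, -0.396], [-0.823, -0.568, -0.016, 0.14], [0.0, 0.0, 0.0, 1.0]]
bin frame tcp mm [ -25.7 -103.7  139.7] axes x,y,z in bin: [[0.568, -0.017, -0.823], [-0.823, -0.004, -0.568], [0.006, 1.0, -0.016]]
```

Request:
move_arm --commands '[[[-0.07,-0.05,0,0],[-0.11,0.16,0,0],[-0.11,0.16,0,0],[0,0,0,0]]]'

```text
clock: 17.1
tool_pos: [0.5243, -0.3976, 0.1397]
orientation: [-91.7, 55.5, 15.5]
force: [-0.9, 0.7, 6.0]
opening: 0.0176
```

```bash
python3 st.py
```

```text
17.1 [-39.43  17.37 -10.33 -38.77 -47.82 -10.44] 0.0176 [-0.9  0.7  6. ] [[0.546, -0.786, -0.29, 0.524], [0.151, -0.248, 0.957, -0.398], [-0.824, -0.567, -0.017, 0.14], [0.0, 0.0, 0.0, 1.0]]
bin frame tcp mm [ -29.9 -103.9  139.7] axes x,y,z in bin: [[0.567, -0.017, -0.824], [-0.824, -0.004, -0.567], [0.007, 1.0, -0.017]]
```

Request:
move_arm --commands '[[[-0.1,0.12,0,0],[-0.06,0.06,0,0],[0,0,0,0]]]'

```text
clock: 17.4
tool_pos: [0.5231, -0.3978, 0.1402]
orientation: [-91.7, 55.4, 15.5]
force: [5.5, 0.3, 2.1]
opening: 0.0179
```

```bash
python3 st.py
```

```text
17.4 [-39.59  17.31 -10.36 -38.89 -47.92 -10.26] 0.0179 [5.5 0.3 2.1] [[0.548, -0.785, -0.29, 0.523], [0.152, -0.248, 0.957, -0.398], [-0.823, -0.568, -0.016, 0.14], [0.0, 0.0, 0.0, 1.0]]
bin frame tcp mm [ -31.1 -103.8  140.2] axes x,y,z in bin: [[0.568, -0.017, -0.823], [-0.823, -0.004, -0.568], [0.007, 1.0, -0.016]]
```

Request:
move_arm --commands '[[[0,0,0,0],[0,0,0,0],[0,0,0,0],[0,0,0,0]]]' --jaw 3.6

```text
clock: 17.8
tool_pos: [0.5214, -0.3975, 0.1392]
orientation: [-91.5, 55.5, 15.7]
force: [-0.2, 0.6, 0.4]
opening: 0.0353
```

Request:
move_arm --commands '[[[-1,0,0,0],[-2,0,0,0],[-4,0,0,0],[-4.5,0,0,0],[-4.5,0,0,0],[0,0,0,0],[0,0,0,0]]]'

```text
clock: 18.5
tool_pos: [0.4338, -0.4227, 0.2737]
orientation: [-91.9, 55.4, 15.3]
force: [-0.3, 0.1, -0.4]
opening: 0.0361
```

```bash
python3 st.py;python3 - <<'E'
from h import *
o,b,W=look('wrist','w8')
d,dd,_=look('side','d8');t=cv2.resize(dd[80:210,330:440],None,fx=4,fy=4)
cv2.imwrite('pics/m8.png',np.hstack([cv2.resize(b,(480,300)),cv2.resize(t,(320,378))[:300]]))
E
```

```text
18.5 [-47.27   7.53  -5.61 -34.18 -63.76 -13.69] 0.0361 [-0.3  0.1 -0.4] [[0.548, -0.785, -0.289, 0.434], [0.15, -0.248, 0.957, -0.423], [-0.823, -0.568, -0.019, 0.274], [0.0, 0.0, 0.0, 1.0]]
bin frame tcp mm [-123.7 -101.   273.7] axes x,y,z in bin: [[0.568, -0.02, -0.823], [-0.823, -0.004, -0.568], [0.008, 1.0, -0.019]]
```

View pics/m8.png

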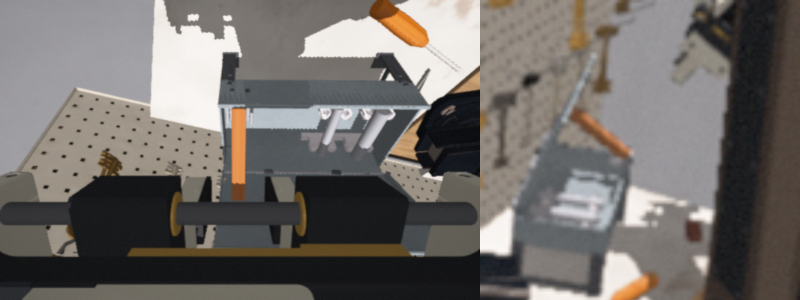

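The flap is propped. In the wrist view the thicker bar looks to be the one at (377,128), lane y=88. Confirming by depth.

```bash
python3 - <<'E'
from h import *
a=np.radians(17.25);B=np.array([[np.cos(a),-np.sin(a),0],[np.sin(a),np.cos(a),0],[0,0,1]])
d=np.load('pics/w8.npy');o=get_obs();W=cloud('wrist',d,o);P=(W-[.522,-.2895,0])@B*1000
for y0 in(30,88):
    m=(abs(P[...,1]-y0)<14)&(P[...,2]>101)&(P[...,2]<125)&(abs(P[...,0])<48);q=P[m]
    print(y0,m.sum(),'y pct',np.percentile(q[:,1],[2,50,98]).round(1),'z',np.percentile(q[:,2],[50,90,98]).round(1),'x',np.percentile(q[:,0],[2,98]).round(1))
    for lo in range(-48,48,12):
        k=q[(q[:,0]>lo)&(q[:,0]<lo+12)]
        if len(k)>5: print(lo,len(k),k[:,1].min().round(1),k[:,1].max().round(1),np.percentile(k[:,2],95).round(1))
m=(abs(P[...,1]+103)<8)&(P[...,2]>128)&(P[...,2]<215)&(P[...,0]<50);q=P[m];print('batten y',np.percentile(q[:,1],[5,50,95]))
E
python3 bin.py -21 88 200
```

```text
30 973 y pct [17.1 28.5 43.3] z [107.8 109.8 110.3] x [-46.5  44.8]
-48 198 16.0 43.9 109.9
-36 149 16.2 43.9 110.2
-24 113 24.0 37.6 110.0
-12 106 24.2 37.6 110.2
0 93 24.3 37.6 109.9
12 90 24.5 37.1 109.7
24 131 16.1 43.9 109.8
36 93 16.3 43.3 109.8
88 1399 y pct [75.3 83.3 95.8] z [114.5 117.  117.6] x [-46.4  45. ]
-48 254 74.1 97.5 117.3
-36 209 74.2 97.8 117.3
-24 178 78.9 97.4 117.5
-12 169 79.1 98.3 117.3
0 159 79.1 98.3 116.9
12 145 79.1 97.6 117.3
24 158 74.1 97.8 117.2
36 127 74.5 97.6 117.0
batten y [-110.10541083 -103.22344433  -95.79270715]
shift cm [11.35 -4.44 18.98]
```

Thick bar confirmed: 20 mm wide, at y≈89 in the bin, top at z=117. The thin bar is at y≈31. Moving above the thick bar with the jaw narrowed to 2.5 cm to pass between the free gaps.

```bash
python3 bin.py -87 89.2 242 -47 89.2 184 15.8 89.2 93.4
```

```text
shift cm [ 4.15 -1.38 19.  ]
shift cm [ 7.04 -0.01  0.11]
shift cm [11.02 -0.04  0.17]
```

Request:
move_arm --commands '[[[0.1,-0.3,4.7,0],[0.1,-0.3,4.7,0],[0.1,-0.3,4.7,0],[0.1,-0.3,4.7,0],[3.7,-0.2,0.2,0],[3.5,0,0.05,0],[3.5,0,0.05,0],[0,0,0,0]]]' --jaw 2.5

```text
clock: 19.4
tool_pos: [0.4499, -0.2163, 0.1801]
orientation: [-91.0, 55.8, 16.2]
force: [-1.5, -0.0, -0.3]
opening: 0.0248
```

```bash
python3 st.py; python3 bin.py 15.8 89.2 93.4; python3 - <<'E'
from h import *
a=np.radians(17.25);B=np.array([[np.cos(a),-np.sin(a),0],[np.sin(a),np.cos(a),0],[0,0,1]])
o,b,W=look('wrist','w9');P=(W-[.522,-.2895,0])@B*1000
m=(abs(P[...,1]-89)<16)&(P[...,2]>101)&(P[...,2]<125)&(P[...,0]<60)&(P[...,0]>-60);q=P[m];print(len(q))
Q=(np.c_[W[m],np.ones(m.sum())]@np.linalg.inv(Twrist(o)).T*1000)
for lo in range(-60,60,10):
    k=(q[:,0]>lo)&(q[:,0]<lo+10)
    if k.sum()>5: print(lo,k.sum(),q[k,1].min().round(1),q[k,1].max().round(1),np.percentile(q[k,2],95).round(1),'tool z',Q[k,2].min().round(1),Q[k,2].max().round(1))
E
```

```text
19.4 [-22.58  -2.9  -30.25 -33.43 -39.71 -28.5 ] 0.0248 [-1.5 -0.  -0.3] [[0.54, -0.789, -0.292, 0.45], [0.157, -0.247, 0.956, -0.216], [-0.827, -0.562, -0.01, 0.18], [0.0, 0.0, 0.0, 1.0]]
bin frame tcp mm [-47.2  91.3 180.1] axes x,y,z in bin: [[0.562, -0.01, -0.827], [-0.827, -0.002, -0.562], [0.004, 1.0, -0.01]]
shift cm [10.71 -0.34 -0.1 ]
2917
-60 200 78.1 97.0 117.6 tool z -12.5 6.4
-50 572 73.3 104.8 119.0 tool z -17.2 14.3
-40 434 73.0 104.9 119.2 tool z -17.5 14.3
-30 262 77.8 97.6 119.4 tool z -12.8 7.0
-20 234 77.8 97.7 119.2 tool z -12.7 7.2
-10 216 77.6 97.2 119.2 tool z -12.8 6.8
0 200 77.7 97.4 119.1 tool z -12.7 7.0
10 186 78.2 97.6 119.0 tool z -12.2 7.2
20 213 73.2 104.6 119.2 tool z -17.1 14.4
30 275 73.1 104.8 119.0 tool z -17.2 14.6
40 124 77.9 101.4 119.1 tool z -12.3 11.2
```

Request:
move_arm --commands '[[[2,-0.3,-0.25,0],[2,0,0,0],[2,0,0,0],[0,0,0,0],[1.2,0,0,0],[1.2,0,0,0],[0,0,0,0]]]'

```text
clock: 20.15
tool_pos: [0.4996, -0.2075, 0.1166]
orientation: [-91.5, 55.5, 15.7]
force: [0.1, -0.5, -0.0]
opening: 0.0251
```

```bash
python3 st.py; python3 bin.py 15.8 88 93.4
```

```text
20.15 [-20.11   5.83 -29.8  -39.41 -31.42 -22.77] 0.0251 [ 0.1 -0.5 -0. ] [[0.545, -0.787, -0.29, 0.5], [0.153, -0.247, 0.957, -0.208], [-0.824, -0.566, -0.014, 0.117], [0.0, 0.0, 0.0, 1.0]]
bin frame tcp mm [  2.9  84.9 116.6] axes x,y,z in bin: [[0.566, -0.016, -0.824], [-0.825, -0.003, -0.566], [0.006, 1.0, -0.014]]
shift cm [2.63 0.25 0.35]
```

```bash
cat > bar.py <<'E'
from h import *
a=np.radians(17.25);B=np.array([[np.cos(a),-np.sin(a),0],[np.sin(a),np.cos(a),0],[0,0,1]])
o,b,W=look('wrist','wx');P=(W-[.522,-.2895,0])@B*1000
m=(abs(P[...,1]-89)<18)&(P[...,2]>101)&(P[...,2]<125)&(P[...,0]<60)&(P[...,0]>-60);q=P[m];print(len(q))
Q=(np.c_[W[m],np.ones(m.sum())]@np.linalg.inv(Twrist(o)).T*1000)
for lo in range(-60,60,10):
    k=(q[:,0]>lo)&(q[:,0]<lo+10)
    if k.sum()>5: print(lo,k.sum(),q[k,1].min().round(1),q[k,1].max().round(1),np.percentile(q[k,2],95).round(1),'tool z',Q[k,2].min().round(1),Q[k,2].max().round(1))
E
python3 bar.py; python3 st.py|tail -1
```

```text
5446
-60 435 78.2 97.2 118.0 tool z -7.0 12.0
-50 1426 71.0 107.0 119.0 tool z -14.0 22.0
-40 1002 71.1 106.9 119.1 tool z -14.0 21.9
-30 527 77.7 97.6 119.2 tool z -7.3 12.6
-20 626 71.1 107.0 123.9 tool z -14.0 21.9
-10 488 71.0 107.0 120.4 tool z -14.0 22.0
0 371 71.6 97.6 120.9 tool z -13.3 12.9
10 296 77.6 97.6 119.1 tool z -7.1 12.8
20 137 71.0 98.4 117.1 tool z -13.6 13.8
30 133 71.0 98.7 109.0 tool z -13.6 14.2
bin frame tcp mm [  2.8  84.8 117.1] axes x,y,z in bin: [[0.566, -0.016, -0.824], [-0.825, -0.003, -0.566], [0.006, 1.0, -0.015]]
```

Request:
move_arm --commands '[[[0,0,0.28,0],[0,0,0,0],[1.2,0.1,0,0],[1.3,0.1,0,0],[0,0,0,0]]]'

```text
clock: 20.7
tool_pos: [0.5108, -0.2013, 0.0937]
orientation: [-91.4, 55.6, 15.7]
force: [-1.0, 0.0, -0.3]
opening: 0.0248
```

```bash
python3 st.py
```

```text
20.7 [-19.5    8.59 -29.69 -42.03 -29.14 -20.17] 0.0248 [-1.   0.  -0.3] [[0.544, -0.787, -0.29, 0.511], [0.153, -0.247, 0.957, -0.201], [-0.825, -0.565, -0.014, 0.094], [0.0, 0.0, 0.0, 1.0]]
bin frame tcp mm [15.4 87.6 93.7] axes x,y,z in bin: [[0.565, -0.015, -0.825], [-0.825, -0.002, -0.565], [0.006, 1.0, -0.014]]
```

Request:
move_arm --commands '[[[0,0,0,0],[0,0,0,0],[0,0,0,0],[0,0,0,0],[0,0,0,0]]]' --jaw 1.0

```text
clock: 21.2
tool_pos: [0.5107, -0.2019, 0.096]
orientation: [-91.6, 55.5, 15.6]
force: [0.3, 0.2, -2.3]
opening: 0.0192
```

Request:
move_arm --commands '[[[-0.8,0,0,0],[-2,0,0,0],[-3,0,0,0],[-4,0,0,0],[-4,0,0,0],[-4,0,0,0],[0,0,0,0],[0,0,0,0]]]'

```text
clock: 22.0
tool_pos: [0.4132, -0.2292, 0.244]
orientation: [-91.8, 55.3, 15.4]
force: [-0.5, 0.2, -3.4]
opening: 0.0193
```

```bash
python3 st.py; python3 - <<'E'
from h import *
o,b,W=look('wrist','w11');h=cv2.cvtColor(b,cv2.COLOR_BGR2HSV)
Q=np.c_[W.reshape(-1,3),np.ones(W.size//3)]@np.linalg.inv(Twrist(o)).T*1000;Q=Q.reshape(*W.shape[:2],4)
m=(abs(Q[...,2])<12)&(Q[...,0]>-50)&(Q[...,0]<10)&(abs(Q[...,1])<120);q=Q[m];print(m.sum())
for lo in range(-60,100,8):
    k=q[(q[:,1]>lo)&(q[:,1]<lo+8)]
    if len(k)>5: print(lo,len(k),k[:,0].min().round(1),np.median(k[:,0]).round(1),k[:,1].min().round(1),k[:,1].max().round(1),np.ptp(k[:,2]).round(1))
cv2.imwrite('pics/side12.png',cv2.resize(look('side','d11')[1][60:240,280:440],None,fx=3,fy=3))
v=look('side','d11b')[2]
E
```

```text
22.0 [-26.21  -9.44 -27.75 -30.23 -48.53 -31.  ] 0.0193 [-0.5  0.2 -3.4] [[0.548, -0.785, -0.289, 0.413], [0.151, -0.248, 0.957, -0.229], [-0.823, -0.568, -0.018, 0.244], [0.0, 0.0, 0.0, 1.0]]
bin frame tcp mm [-86.   89.9 244. ] axes x,y,z in bin: [[0.568, -0.019, -0.823], [-0.823, -0.004, -0.568], [0.007, 1.0, -0.018]]
7053
-44 27 -16.8 -13.9 -41.1 -36.3 19.4
-36 374 -22.7 -20.0 -35.9 -28.0 20.0
-28 492 -24.4 -21.6 -28.0 -20.0 19.9
-20 305 -26.3 -23.2 -20.0 -13.6 18.7
-12 238 -49.7 -48.1 -11.3 -4.0 24.0
-4 303 -49.9 -47.3 -4.0 4.0 23.9
4 981 -38.7 -27.3 4.0 12.0 24.0
12 695 -31.6 -28.6 12.0 20.0 20.0
20 745 -33.0 -30.1 20.0 28.0 19.9
28 813 -34.7 -31.5 28.0 36.0 20.0
36 869 -36.1 -32.9 36.0 44.0 19.8
44 1192 -36.8 -31.7 44.0 52.0 19.8
52 19 -22.1 -19.5 52.0 52.3 11.3
```

The bar is held (19.3 mm), but it has swung about 24° in the grasp, and the cradle axis is nearly along world y. I need to take the lean off again, so I'll overreach on the opposite side. First I check that the space there is free, and that the flap is still propped.

```bash
python3 - <<'E'
from h import *
for n,f in(('scene','s6'),('side','d11'),('scene','scene0')):
    W=cloud(n,np.load(f'pics/{f}.npy'));m=(W[...,2]>.35)&(W[...,2]<1.5)&(W[...,0]<.3)&(W[...,0]>-1)&(W[...,1]>-1.2)&(W[...,1]<-.1)
    h,_,_=np.histogram2d(W[m][:,0],W[m][:,1],bins=[np.arange(-1,.31,.2),np.arange(-1.2,-.09,.2)]);print(n,h.astype(int).tolist())
a=np.radians(17.25);B=np.array([[np.cos(a),-np.sin(a),0],[np.sin(a),np.cos(a),0],[0,0,1]])
P=(cloud('side',np.load('pics/d11.npy'))-[.522,-.2895,0])@B*1000
m=(abs(P[...,1])<120)&(P[...,2]>150)&(P[...,2]<290)&(P[...,0]>-40)&(P[...,0]<75);q=P[m];print('flap',len(q),'angle',np.median(np.arctan2(q[:,2]-128.5,70-q[:,0])))
T=Twrist(get_obs());p=T[:3,3]
for g in([.40,-.25,.60],[.22,-.45,.75],[-.06,-.48,.80],[-.27,-.38,.80]):print((T[:3,:3].T@(np.array(g)-p)*100).round(2));p=np.array(g)
E
```

```text
scene [[0, 0, 0, 0, 0], [0, 0, 0, 0, 1014], [0, 0, 0, 0, 0], [0, 0, 0, 0, 0], [0, 0, 0, 0, 0], [0, 0, 0, 1684, 3201]]
side [[0, 0, 0, 0, 0], [0, 0, 0, 0, 0], [0, 0, 0, 0, 0], [3, 0, 0, 0, 0], [2, 0, 0, 0, 0], [0, 0, 0, 0, 385]]
scene [[0, 0, 0, 0, 0], [0, 0, 0, 0, 1066], [0, 0, 0, 0, 0], [0, 0, 0, 0, 0], [0, 0, 0, 0, 0], [0, 0, 1078, 935, 5515]]
flap 209 angle 1.1279592353676569
[-30.63 -18.7   -2.18]
[-25.24  10.63 -14.12]
[-19.83  19.95   5.19]
[-9.9  14.05 15.67]
```

Flap still at 1.13 rad. Travelling.

Request:
move_arm --commands '[[[-3.83,-2.34,-0.27,0],[-3.83,-2.34,-0.27,0],[-3.83,-2.34,-0.27,0],[-3.83,-2.34,-0.27,0],[-3.83,-2.34,-0.27,0],[-3.83,-2.34,-0.27,0],[-3.83,-2.34,-0.27,0],[-3.83,-2.34,-0.27,0]]]'

```text
clock: 22.95
tool_pos: [0.4003, -0.2497, 0.6016]
orientation: [-91.4, 55.6, 15.8]
force: [1.9, -0.2, -2.9]
opening: 0.0192
```

Request:
move_arm --commands '[[[-3.6,1.52,-2.02,0],[-3.6,1.52,-2.02,0],[-3.6,1.52,-2.02,0],[-3.6,1.52,-2.02,0],[-3.6,1.52,-2.02,0],[-3.6,1.52,-2.02,0],[-3.6,1.52,-2.02,0]]]'

```text
clock: 23.65
tool_pos: [0.219, -0.4521, 0.75]
orientation: [-91.3, 55.5, 15.9]
force: [2.3, -0.9, -1.8]
opening: 0.0191
```

```bash
python3 st.py; python3 to.py -.06 -.48 .8
```

```text
23.65 [ -73.69    8.63   59.05  -46.98 -129.22  -33.37] 0.0191 [ 2.3 -0.9 -1.8] [[0.545, -0.786, -0.291, 0.219], [0.155, -0.247, 0.957, -0.452], [-0.824, -0.566, -0.013, 0.75], [0.0, 0.0, 0.0, 1.0]]
bin frame tcp mm [-337.6  -65.4  750. ] axes x,y,z in bin: [[0.566, -0.014, -0.824], [-0.824, -0.003, -0.566], [0.006, 1.0, -0.013]]
tool shift cm [-19.75  19.8    5.39]
```

Request:
move_arm --commands '[[[-2.6,3.77,0.92,0],[-2.6,3.77,0.92,0],[-2.6,3.77,0.92,0],[-2.6,3.77,0.92,0],[-2.6,3.77,0.92,0],[-2.6,3.77,0.92,0]]]'

```text
clock: 24.25
tool_pos: [-0.0588, -0.4737, 0.7393]
orientation: [-91.6, 55.3, 15.4]
force: [-0.5, -1.2, -2.3]
opening: 0.019
```

Request:
move_arm --commands '[[[-2,2.8,3.13,0],[-2,2.8,3.13,0],[-2,2.8,3.13,0],[-2,2.8,3.13,0],[-2,2.8,3.13,0]]]'

```text
clock: 24.75
tool_pos: [-0.2577, -0.3604, 0.7168]
orientation: [-92.6, 55.3, 14.3]
force: [-1.6, -0.6, -1.9]
opening: 0.019
```

```bash
python3 st.py; python3 - <<'E'
from h import *
T=Twrist(get_obs());p=T[:3,3];r=p[:2]/np.linalg.norm(p[:2]);print(np.degrees(np.arctan2(p[1],p[0])),(T[:3,:3].T@np.r_[.53*r,.85]*4.9).round(2))
E
```

```text
24.75 [-132.01   19.     71.65  -68.74 -160.22   -3.66] 0.019 [-1.6 -0.6 -1.9] [[0.551, -0.785, -0.283, -0.258], [0.141, -0.247, 0.959, -0.36], [-0.823, -0.568, -0.026, 0.717], [0.0, 0.0, 0.0, 1.0]]
bin frame tcp mm [-765.7  163.6  716.8] axes x,y,z in bin: [[0.568, -0.029, -0.823], [-0.823, -0.003, -0.568], [0.014, 1.0, -0.026]]
-125.5747514409723 [-4.56 -0.66 -1.71]
```

Request:
move_arm --commands '[[[-4.5,-0.7,-1.7,0],[-4.5,-0.7,-1.7,0],[-4.5,-0.7,-1.7,0],[-4.5,-0.7,-1.7,0],[-4.5,-0.7,-1.7,0]]]'

```text
clock: 25.25
tool_pos: [-0.2305, -0.3745, 0.735]
orientation: [-99.0, 56.1, 6.8]
force: [-0.2, 0.5, -2.7]
opening: 0.019
```

```bash
python3 st.py
```

```text
25.25 [-131.16   16.99   71.68  -69.14 -156.44   -5.3 ] 0.019 [-0.2  0.5 -2.7] [[0.554, -0.796, -0.245, -0.231], [0.066, -0.252, 0.966, -0.374], [-0.83, -0.551, -0.087, 0.735], [0.0, 0.0, 0.0, 1.0]]
bin frame tcp mm [-743.9  142.   735. ] axes x,y,z in bin: [[0.548, -0.101, -0.83], [-0.835, -0.004, -0.551], [0.052, 0.995, -0.087]]
```

```bash
cat > path.py <<'E'
import sys
from h import *
T=Twrist(get_obs());p=T[:3,3];v=[float(x) for x in sys.argv[1:]]
for i in range(0,len(v),3):
    g=np.array(v[i:i+3]);d=T[:3,:3].T@(g-p)*100;n=int(np.ceil(np.linalg.norm(d)/4.8));print(n,'rows of',(d/n).round(2));p=g
E
python3 path.py -.05 -.47 .70 .22 -.44 .68 .42 -.15 .55 .42 .15 .5 .35 .29 .45
```

```text
5 rows of [ 2.45 -2.01 -2.67]
6 rows of [ 2.8  -3.52 -0.59]
8 rows of [ 2.97 -2.01  3.03]
7 rows of [ 0.87 -0.69  4.2 ]
4 rows of [0.3  1.2  3.92]
```

Request:
move_arm --commands '[[[2.45,-2.01,-2.67,0],[2.45,-2.01,-2.67,0],[2.45,-2.01,-2.67,0],[2.45,-2.01,-2.67,0],[2.45,-2.01,-2.67,0],[2.8,-3.52,-0.59,0],[2.8,-3.52,-0.59,0],[2.8,-3.52,-0.59,0]]]'

```text
clock: 26.05
tool_pos: [0.0859, -0.454, 0.6897]
orientation: [-98.9, 56.1, 6.8]
force: [0.4, -1.0, -2.4]
opening: 0.0192
```

Request:
move_arm --commands '[[[2.8,-3.52,-0.59,0],[2.8,-3.52,-0.59,0],[2.8,-3.52,-0.59,0],[2.97,-2.01,3.03,0],[2.97,-2.01,3.03,0],[2.97,-2.01,3.03,0],[2.97,-2.01,3.03,0],[2.97,-2.01,3.03,0]]]'

```text
clock: 26.85
tool_pos: [0.3417, -0.2594, 0.6001]
orientation: [-98.8, 56.0, 6.8]
force: [1.0, 0.4, -2.0]
opening: 0.0194
```

Request:
move_arm --commands '[[[2.97,-2.01,3.03,0],[2.97,-2.01,3.03,0],[2.97,-2.01,3.03,0],[0.87,-0.69,4.2,0],[0.87,-0.69,4.2,0],[0.87,-0.69,4.2,0],[0.87,-0.69,4.2,0],[0.87,-0.69,4.2,0]]]'

```text
clock: 27.65
tool_pos: [0.4027, -0.0243, 0.5324]
orientation: [-98.3, 57.3, 7.0]
force: [-0.8, 0.3, -3.0]
opening: 0.019
```

```bash
python3 st.py; python3 path.py .42 .15 .48 .35 .29 .42
```

```text
27.65 [  46.74  -34.52  -23.5    20.91  -75.67 -122.06] 0.019 [-0.8  0.3 -3. ] [[0.537, -0.808, -0.241, 0.403], [0.066, -0.245, 0.967, -0.024], [-0.841, -0.535, -0.078, 0.532], [0.0, 0.0, 0.0, 1.0]]
bin frame tcp mm [-35.3 288.7 532.4] axes x,y,z in bin: [[0.532, -0.096, -0.841], [-0.845, 0.006, -0.535], [0.056, 0.995, -0.078]]
4 rows of [ 1.62 -0.72  4.21]
4 rows of [0.55 1.36 3.92]
```

Here the tool is at the inner limit (wrist close to the base axis), where pulling back reduces the lean. Trying that in small steps.

Request:
move_arm --commands '[[[-1.3,2,0.6,0],[-1.3,2,0.6,0],[-1.3,2,0.6,0],[-1.3,2,0.6,0]]]'

```text
clock: 28.05
tool_pos: [0.3668, -0.0191, 0.532]
orientation: [-96.1, 56.4, 9.0]
force: [0.3, -0.5, -2.9]
opening: 0.019
```

```bash
python3 st.py
```

```text
28.05 [  69.39  -43.56  -28.18   28.81  -87.55 -141.  ] 0.019 [ 0.3 -0.5 -2.9] [[0.547, -0.802, -0.242, 0.367], [0.086, -0.234, 0.969, -0.019], [-0.833, -0.551, -0.058, 0.532], [0.0, 0.0, 0.0, 1.0]]
bin frame tcp mm [-68.  304.3 532. ] axes x,y,z in bin: [[0.548, -0.08, -0.833], [-0.835, 0.015, -0.551], [0.056, 0.997, -0.058]]
```

```bash
python3 path.py .43 -.10 .55 .40 -.25 .58 .20 -.45 .6 -.06 -.50 .6 -.28 -.46 .52; python3 - <<'E'
from h import *
W=cloud('scene',np.load('pics/scene0.npy'));m=(W[...,2]>.35)&(W[...,0]<-.4)&(W[...,0]>-1)&(W[...,1]>-1.2)&(W[...,1]<0)
v,u=np.indices(m.shape);print(np.percentile(W[m],[2,50,98],axis=0).round(2).tolist(),np.percentile(u[m],[2,98]),np.percentile(v[m],[2,98]))
E
```

```text
3 rows of [ 0.42 -1.39 -3.16]
4 rows of [-1.36  1.06 -3.49]
6 rows of [-2.39  3.27 -2.44]
6 rows of [-2.44  3.67  0.24]
5 rows of [-1.    4.22  1.93]
[[-0.78, -0.4, 0.73], [-0.78, -0.4, 0.73], [-0.78, -0.4, 0.73]] [ 14.3 626. ] [  5.  391.7]
```

Request:
move_arm --commands '[[[0.42,-1.39,-3.16,0],[0.42,-1.39,-3.16,0],[0.42,-1.39,-3.16,0],[-1.36,1.06,-3.49,0],[-1.36,1.06,-3.49,0],[-1.36,1.06,-3.49,0],[-1.36,1.06,-3.49,0]]]'

```text
clock: 28.75
tool_pos: [0.3642, -0.1627, 0.5607]
orientation: [-97.0, 58.4, 7.6]
force: [-0.6, -0.5, -2.8]
opening: 0.0194
```

```bash
python3 st.py; python3 path.py .20 -.45 .6 -.06 -.50 .6 -.28 -.46 .52
```

```text
28.75 [  0.82 -27.11  -6.95  -3.64 -78.79 -76.49] 0.0194 [-0.6 -0.5 -2.8] [[0.519, -0.822, -0.235, 0.364], [0.07, -0.233, 0.97, -0.163], [-0.852, -0.52, -0.064, 0.561], [0.0, 0.0, 0.0, 1.0]]
bin frame tcp mm [-113.1  167.9  560.7] axes x,y,z in bin: [[0.516, -0.087, -0.852], [-0.854, 0.021, -0.52], [0.063, 0.996, -0.064]]
7 rows of [-1.98  2.59 -3.47]
6 rows of [-2.31  3.76  0.21]
5 rows of [-0.87  4.26  1.91]
```

Request:
move_arm --commands '[[[-1.98,2.59,-3.47,0],[-1.98,2.59,-3.47,0],[-1.98,2.59,-3.47,0],[-1.98,2.59,-3.47,0],[-1.98,2.59,-3.47,0],[-1.98,2.59,-3.47,0],[-1.98,2.59,-3.47,0],[-2.31,3.76,0.21,0]]]'

```text
clock: 29.55
tool_pos: [0.1861, -0.4123, 0.5908]
orientation: [-96.3, 59.2, 7.9]
force: [0.5, -2.7, -2.1]
opening: 0.0193
```

Request:
move_arm --commands '[[[-2.31,3.76,0.21,0],[-2.31,3.76,0.21,0],[-2.31,3.76,0.21,0],[-2.31,3.76,0.21,0],[-2.31,3.76,0.21,0],[-0.87,4.26,1.91,0],[-0.87,4.26,1.91,0],[-0.87,4.26,1.91,0]]]'

```text
clock: 30.35
tool_pos: [-0.1648, -0.4244, 0.55]
orientation: [-97.0, 59.2, 7.3]
force: [-0.4, -1.1, -2.7]
opening: 0.0192
```

```bash
cat > v.py <<'E'
import sys
from h import *
az,el=np.radians([float(x) for x in sys.argv[1:3]]);T=Twrist(get_obs());print('push 4.8cm:',(T[:3,:3].T@np.r_[np.cos(el)*np.cos(az),np.cos(el)*np.sin(az),np.sin(el)]*4.8).round(2))
E
python3 st.py; python3 v.py -130 15; python3 v.py -140 15
```

```text
30.35 [-112.07    7.85   30.08  -32.48 -123.89   20.75] 0.0192 [-0.4 -1.1 -2.7] [[0.508, -0.83, -0.231, -0.165], [0.065, -0.23, 0.971, -0.424], [-0.859, -0.508, -0.063, 0.55], [0.0, 0.0, 0.0, 1.0]]
bin frame tcp mm [-695.9   74.8  550. ] axes x,y,z in bin: [[0.504, -0.088, -0.859], [-0.861, 0.026, -0.508], [0.067, 0.996, -0.063]]
push 4.8cm: [-2.81  2.66 -2.84]
push 4.8cm: [-3.06  3.   -2.15]
```

Request:
move_arm --commands '[[[-2.7,2.95,-2.5,0],[-2.7,2.95,-2.5,0],[-2.7,2.95,-2.5,0],[-2.7,2.95,-2.5,0],[-2.7,2.95,-2.5,0],[-2.7,2.95,-2.5,0],[-2.7,2.95,-2.5,0]]]'

```text
clock: 31.05
tool_pos: [-0.3402, -0.5964, 0.5476]
orientation: [-101.9, 60.5, 1.6]
force: [-0.3, -0.2, -2.0]
opening: 0.0194
```

```bash
python3 st.py; python3 v.py -135 10; python3 v.py -145 10
```

```text
31.05 [-120.25   34.8    71.61  -37.73 -136.85   17.94] 0.0194 [-0.3 -0.2 -2. ] [[0.493, -0.846, -0.206, -0.34], [0.014, -0.229, 0.973, -0.596], [-0.87, -0.482, -0.101, 0.548], [0.0, 0.0, 0.0, 1.0]]
bin frame tcp mm [-914.4  -37.4  547.6] axes x,y,z in bin: [[0.474, -0.133, -0.87], [-0.875, 0.032, -0.482], [0.092, 0.991, -0.101]]
push 4.8cm: [-2.42  3.19 -2.65]
push 4.8cm: [-2.67  3.49 -1.93]
```

At the outer limit with a low elevation; the lean is moving the right way. Continuing.

Request:
move_arm --commands '[[[-2.6,3.4,-2.2,0],[-2.6,3.4,-2.2,0],[-2.6,3.4,-2.2,0],[-2.6,3.4,-2.2,0],[-2.6,3.4,-2.2,0],[-2.6,3.4,-2.2,0],[-2.6,3.4,-2.2,0],[-2.6,3.4,-2.2,0]]]'

```text
clock: 31.85
tool_pos: [-0.4782, -0.6515, 0.4617]
orientation: [-123.5, 64.4, -22.7]
force: [-0.8, 0.1, -2.4]
opening: 0.0195
```

```bash
python3 st.py; python3 v.py -135 10; python3 v.py -145 10
```

```text
31.85 [-125.76   41.26   71.63  -29.97 -122.72   30.66] 0.0195 [-0.8  0.1 -2.4] [[0.398, -0.907, -0.138, -0.478], [-0.166, -0.22, 0.961, -0.652], [-0.902, -0.36, -0.238, 0.462], [0.0, 0.0, 0.0, 1.0]]
bin frame tcp mm [-1062.6   -49.1   461.7] axes x,y,z in bin: [[0.331, -0.277, -0.902], [-0.931, 0.059, -0.36], [0.153, 0.959, -0.238]]
push 4.8cm: [-1.53  3.47 -2.95]
push 4.8cm: [-1.84  3.81 -2.27]
```

Request:
move_arm --commands '[[[-2.3,3.9,-1.7,0],[-2.3,3.9,-1.7,0],[-2.3,3.9,-1.7,0],[-2.3,3.9,-1.7,0],[-2.3,3.9,-1.7,0],[-2.3,3.9,-1.7,0],[-2.3,3.9,-1.7,0],[-2.3,3.9,-1.7,0]]]'

```text
clock: 32.65
tool_pos: [-0.6332, -0.6508, 0.4202]
orientation: [-153.3, 65.0, -55.5]
force: [0.4, -0.6, -2.8]
opening: 0.0193
```

```bash
python3 st.py; python3 v.py -145 15; python3 v.py -160 15
```

```text
32.65 [-133.19   44.63   71.66  -25.97 -109.35   40.54] 0.0193 [ 0.4 -0.6 -2.8] [[0.239, -0.967, -0.087, -0.633], [-0.349, -0.17, 0.922, -0.651], [-0.906, -0.19, -0.378, 0.42], [0.0, 0.0, 0.0, 1.0]]
bin frame tcp mm [-1210.4    -2.5   420.2] axes x,y,z in bin: [[0.125, -0.404, -0.906], [-0.974, 0.125, -0.19], [0.19, 0.906, -0.378]]
push 4.8cm: [-1.11  3.89 -2.59]
push 4.8cm: [-1.62  4.25 -1.55]
```

Lean is now 25°, within 9° of the cradle's plane – good enough. Spinning part of the way here (J6 range), then travelling back.

Request:
move_arm --commands '[[[0,0,0,-0.148],[0,0,0,-0.148],[0,0,0,-0.148],[0,0,0,-0.148],[0,0,0,-0.148],[0,0,0,-0.148],[0,0,0,-0.148],[0,0,0,-0.148]]]'

```text
clock: 33.45
tool_pos: [-0.6324, -0.6509, 0.4209]
orientation: [138.6, 65.0, -55.4]
force: [1.2, 0.8, -1.7]
opening: 0.0192
```

Request:
move_arm --commands '[[[0,0,0,-0.148],[0,0,0,-0.148],[0,0,0,-0.148],[0,0,0,-0.148],[0,0,0,-0.148],[0,0,0,0]]]'

```text
clock: 34.05
tool_pos: [-0.6322, -0.6509, 0.4208]
orientation: [96.5, 65.0, -55.4]
force: [-0.5, 0.3, -2.6]
opening: 0.0191
```

```bash
python3 st.py; python3 path.py -.35 -.60 .5 -.05 -.58 .5 .28 -.48 .5 .46 -.18 .48 .47 .08 .45 .46 .25 .35
```

```text
34.05 [-133.14   44.59   71.67  -25.98 -109.43  150.86] 0.0191 [-0.5  0.3 -2.6] [[0.24, 0.419, -0.876, -0.632], [-0.348, -0.805, -0.48, -0.651], [-0.906, 0.42, -0.048, 0.421], [0.0, 0.0, 0.0, 1.0]]
bin frame tcp mm [-1209.5    -2.9   420.8] axes x,y,z in bin: [[0.126, -0.404, -0.906], [0.161, -0.893, 0.42], [-0.979, -0.199, -0.048]]
7 rows of [-0.31  1.58 -3.93]
7 rows of [ 0.93  1.56 -3.89]
8 rows of [ 0.56  0.72 -4.21]
8 rows of [-0.54 -2.18 -3.76]
6 rows of [-1.01 -3.63 -2.2 ]
5 rows of [ 0.58 -3.66 -1.36]
```

Request:
move_arm --commands '[[[-0.31,1.58,-3.93,0],[-0.31,1.58,-3.93,0],[-0.31,1.58,-3.93,0],[-0.31,1.58,-3.93,0],[-0.31,1.58,-3.93,0],[-0.31,1.58,-3.93,0],[-0.31,1.58,-3.93,0],[0.93,1.56,-3.89,0]]]'

```text
clock: 34.85
tool_pos: [-0.3062, -0.5973, 0.5033]
orientation: [96.5, 64.9, -55.8]
force: [0.4, -0.8, -1.6]
opening: 0.0193
```

Request:
move_arm --commands '[[[0.93,1.56,-3.89,0],[0.93,1.56,-3.89,0],[0.93,1.56,-3.89,0],[0.93,1.56,-3.89,0],[0.93,1.56,-3.89,0],[0.93,1.56,-3.89,0],[0.56,0.72,-4.21,0],[0.56,0.72,-4.21,0]]]'

```text
clock: 35.65
tool_pos: [0.0339, -0.5555, 0.5013]
orientation: [97.1, 64.9, -55.2]
force: [-0.0, -0.4, -2.4]
opening: 0.0192
```

Request:
move_arm --commands '[[[0.56,0.72,-4.21,0],[0.56,0.72,-4.21,0],[0.56,0.72,-4.21,0],[0.56,0.72,-4.21,0],[0.56,0.72,-4.21,0],[0.56,0.72,-4.21,0],[-0.54,-2.18,-3.76,0],[-0.54,-2.18,-3.76,0]]]'

```text
clock: 36.45
tool_pos: [0.326, -0.4057, 0.4962]
orientation: [97.2, 65.0, -55.1]
force: [0.5, -0.2, -3.1]
opening: 0.0192
```

```bash
python3 st.py; python3 path.py .46 -.18 .48 .47 .08 .45 .44 .22 .37
```

```text
36.45 [-18.69 -14.7  -13.82  15.4  -70.94  43.91] 0.0192 [ 0.5 -0.2 -3.1] [[0.242, 0.412, -0.879, 0.326], [-0.347, -0.809, -0.474, -0.406], [-0.906, 0.42, -0.053, 0.496], [0.0, 0.0, 0.0, 1.0]]
bin frame tcp mm [-221.6  -52.8  496.2] axes x,y,z in bin: [[0.128, -0.403, -0.906], [0.153, -0.895, 0.42], [-0.98, -0.193, -0.053]]
6 rows of [-0.52 -2.24 -3.73]
6 rows of [-1.01 -3.65 -2.18]
4 rows of [ 0.42 -3.98 -0.9 ]
```

Request:
move_arm --commands '[[[-0.52,-2.24,-3.73,0],[-0.52,-2.24,-3.73,0],[-0.52,-2.24,-3.73,0],[-0.52,-2.24,-3.73,0],[-0.52,-2.24,-3.73,0],[-0.52,-2.24,-3.73,0],[-1.01,-3.65,-2.18,0],[-1.01,-3.65,-2.18,0]]]'

```text
clock: 37.25
tool_pos: [0.4605, -0.0921, 0.4694]
orientation: [97.4, 65.0, -54.9]
force: [1.8, 0.2, -1.6]
opening: 0.019
```

Request:
move_arm --commands '[[[-1.01,-3.65,-2.18,0],[-1.01,-3.65,-2.18,0],[-1.01,-3.65,-2.18,0],[-1.01,-3.65,-2.18,0],[0.42,-3.98,-0.9,0],[0.42,-3.98,-0.9,0],[0.42,-3.98,-0.9,0],[0.42,-3.98,-0.9,0]]]'

```text
clock: 38.05
tool_pos: [0.4352, 0.2212, 0.3685]
orientation: [97.4, 65.1, -54.8]
force: [1.1, -0.4, -1.9]
opening: 0.0192
```

Request:
move_arm --commands '[[[0,0,0,-0.149],[0,0,0,-0.149],[0,0,0,-0.149],[0,0,0,-0.149],[0,0,0,-0.149],[0,0,0,-0.149],[0,0,0,-0.149],[0,0,0,-0.149]]]'

```text
clock: 38.85
tool_pos: [0.4358, 0.2197, 0.3692]
orientation: [28.7, 65.1, -54.9]
force: [-0.5, 0.2, -2.6]
opening: 0.0193
```

Request:
move_arm --commands '[[[0,0,0,-0.149],[0,0,0,-0.149],[0,0,0,-0.149],[0,0,0,-0.149],[0,0,0,-0.149],[0,0,0,-0.149],[0,0,0,-0.149],[0,0,0,-0.149]]]'

```text
clock: 39.65
tool_pos: [0.4358, 0.2197, 0.3692]
orientation: [-39.6, 65.1, -54.9]
force: [-0.6, 0.5, -3.0]
opening: 0.0189
```

```bash
python3 st.py
```

```text
39.65 [ 66.83  -0.3  -19.61  21.05 -84.77  93.28] 0.0189 [-0.6  0.5 -3. ] [[0.242, 0.298, 0.923, 0.436], [-0.344, 0.916, -0.206, 0.22], [-0.907, -0.268, 0.324, 0.369], [0.0, 0.0, 0.0, 1.0]]
bin frame tcp mm [ 68.7 511.9 369.2] axes x,y,z in bin: [[0.129, -0.4, -0.907], [0.557, 0.786, -0.268], [0.821, -0.471, 0.324]]
```

Request:
move_arm --commands '[[[0,0,0,-0.149],[0,0,0,-0.149],[0,0,0,-0.149],[0,0,0,0]]]'

```text
clock: 40.05
tool_pos: [0.4358, 0.2197, 0.3691]
orientation: [-65.1, 65.1, -54.9]
force: [0.2, -0.2, -2.3]
opening: 0.019
```

```bash
cat > cr.py <<'E'
from h import *
from scipy.cluster.vq import kmeans2
def cradle(W,lab):
    z=W[...,2];m=(z>.030)&(z<.055)&(W[...,0]>.40)&(W[...,0]<.57)&(W[...,1]>.17)&(W[...,1]<.37);q=W[m]
    pl=(z>.005)&(z<.016)&(W[...,0]>.40)&(W[...,0]<.57)&(W[...,1]>.17)&(W[...,1]<.37)
    print(lab,m.sum(),pl.sum())
    if len(q)<20:return
    c,l=kmeans2(q[:,:2],np.array([[.473,.308],[.489,.226]]),minit='matrix')
    for i in(0,1):
        k=q[l==i];r=rect(k);print(' V',i,len(k),'rect',np.round(r[0],1),np.round(r[1],1),round(r[2],1),'z',np.percentile(k[:,2],[50,98]).round(4))
    if pl.sum()>50:r=rect(W[pl]);print(' plate',np.round(r[0],1),np.round(r[1],1),round(r[2],1))
def bar(Q,z=12):
    m=(abs(Q[...,2])<z)&(Q[...,0]>-60)&(Q[...,0]<20)&(abs(Q[...,1])<90);q=Q[m]
    for lo in range(-60,80,10):
        k=q[(q[:,1]>lo)&(q[:,1]<lo+10)]
        if len(k)>5: print('  ',lo,len(k),k[:,0].min().round(1),np.median(k[:,0]).round(1),k[:,1].min().round(1),k[:,1].max().round(1))
if __name__=='__main__':
    o,b,W=look('wrist','wc');cradle(W,'wrist')
    Q=(np.c_[W.reshape(-1,3),np.ones(W.size//3)]@np.linalg.inv(Twrist(o)).T*1000).reshape(*W.shape[:2],4);bar(Q)
    cradle(look('side','dc')[2],'side')
    cradle(cloud('side',np.load('pics/side0.npy')),'side0')
E
python3 st.py; python3 cr.py
```

```text
40.05 [ 66.84  -0.3  -19.61  21.05 -84.79 118.72] 0.019 [ 0.2 -0.2 -2.3] [[0.242, -0.127, 0.962, 0.436], [-0.344, 0.916, 0.208, 0.22], [-0.907, -0.382, 0.178, 0.369], [0.0, 0.0, 0.0, 1.0]]
bin frame tcp mm [ 68.7 511.9 369.1] axes x,y,z in bin: [[0.129, -0.401, -0.907], [0.15, 0.912, -0.382], [0.98, -0.087, 0.178]]
wrist 731 2662
 V 0 86 rect [478.4 296.3] [44.4  3.3] 12.7 z [0.0459 0.0496]
 V 1 645 rect [495.5 222.9] [44.6 20.7] 13.3 z [0.0418 0.0493]
 plate [478.6 230.6] [109.4 125.7] 22.1
   -50 6 -12.4 -10.8 -41.5 -40.0
   -40 344 -22.3 -19.0 -39.9 -30.0
   -30 606 -24.4 -21.0 -30.0 -20.0
   -20 281 -48.6 -23.1 -20.0 -10.0
   -10 371 -49.2 -47.8 -10.0 -0.0
   0 1016 -49.0 -26.3 0.0 10.0
   10 869 -31.6 -28.1 10.0 20.0
   20 959 -33.0 -29.8 20.0 30.0
   30 1051 -34.9 -31.7 30.0 40.0
   40 1343 -36.3 -32.3 40.0 50.0
   50 175 -26.4 -21.2 50.0 51.2
side 145 262
 V 0 76 rect [474.2 302.2] [45.5 30.2] 14.0 z [0.039  0.0483]
 V 1 69 rect [492.6 220.4] [44.5 30. ] 15.6 z [0.0392 0.0478]
 plate [487.8 274.3] [162.8 197.2] 2.4
side0 148 253
 V 0 79 rect [474.1 304.5] [45.3 30.4] 8.4 z [0.0393 0.0495]
 V 1 69 rect [492.1 221.5] [44.9 27.7] 20.1 z [0.0379 0.0504]
 plate [478.1 267.6] [146.2 203.3] 3.8
```

Cradle seat measured at about (0.4855, 0.2635), axis azimuth 103° (V spacing and size match what was given). The bar is centred in the pads and dips about 12° toward its left end. Approaching.

```bash
python3 path.py .4899 .2573 .13 .4899 .2573 .0687
```

```text
6 rows of [3.61 1.98 0.28]
2 rows of [ 2.78  1.17 -0.55]
```

Request:
move_arm --commands '[[[3.61,1.98,0.28,-0.015],[3.61,1.98,0.28,0],[3.61,1.98,0.28,0],[3.61,1.98,0.28,0],[3.61,1.98,0.28,0],[3.61,1.98,0.28,0],[0,0,0,0],[0,0,0,0]]]'

```text
clock: 40.95
tool_pos: [0.4876, 0.2563, 0.1296]
orientation: [-66.2, 64.9, -55.3]
force: [-0.1, -0.7, -2.2]
opening: 0.019
```

```bash
python3 st.py; python3 cr.py; python3 path.py .4899 .2573 .0687
```

```text
40.95 [ 62.24  16.16 -34.84  27.47 -54.5  109.49] 0.019 [-0.1 -0.7 -2.2] [[0.241, -0.14, 0.96, 0.488], [-0.348, 0.911, 0.221, 0.256], [-0.906, -0.388, 0.171, 0.13], [0.0, 0.0, 0.0, 1.0]]
bin frame tcp mm [129.  531.4 129.6] axes x,y,z in bin: [[0.127, -0.404, -0.906], [0.136, 0.912, -0.388], [0.983, -0.074, 0.171]]
wrist 3434 6604
 V 0 2713 rect [476.4 304.4] [44.1 21. ] 13.1 z [0.0421 0.0488]
 V 1 721 rect [482.9 219.9] [19.  22.4] 11.8 z [0.0422 0.0486]
 plate [476.5 282.7] [ 86.  140.8] 26.2
   -50 7 -12.2 -10.5 -42.3 -40.1
   -40 337 -21.8 -19.1 -39.6 -30.0
   -30 612 -24.2 -21.0 -30.0 -20.0
   -20 279 -48.6 -23.1 -20.0 -10.0
   -10 375 -49.9 -47.8 -10.0 -0.0
   0 1020 -49.0 -26.3 0.1 10.0
   10 862 -31.2 -28.0 10.0 20.0
   20 964 -33.2 -29.7 20.0 30.0
   30 1048 -34.8 -31.6 30.0 40.0
   40 1346 -36.2 -32.3 40.0 50.0
   50 181 -26.7 -21.6 50.0 51.3
side 141 252
 V 0 73 rect [475.9 305.1] [48.9 30.6] 4.8 z [0.0392 0.0494]
 V 1 68 rect [492.5 223.2] [46.2 27.9] 9.9 z [0.0392 0.0474]
 plate [486.1 271.4] [153.  205.1] 5.2
side0 148 253
 V 0 79 rect [474.1 304.5] [45.3 30.4] 8.4 z [0.0393 0.0495]
 V 1 69 rect [492.1 221.5] [44.9 27.7] 20.1 z [0.0379 0.0504]
 plate [478.1 267.6] [146.2 203.3] 3.8
2 rows of [ 2.86  1.19 -0.45]
```

Request:
move_arm --commands '[[[3.18,1.36,-0.46,0],[3.18,1.36,-0.46,0],[0,0,0,0],[0.45,0.19,-0.085,0],[0.45,0.19,-0.085,0],[0,0,0,0]]]'

```text
clock: 41.65
tool_pos: [0.4905, 0.2578, 0.0509]
orientation: [-66.0, 65.0, -54.9]
force: [-0.2, 0.5, -2.9]
opening: 0.019
```

Request:
move_arm --commands '[[[0.36,0.155,-0.07,0],[0.36,0.155,-0.07,0],[0,0,0,0]]]'

```text
clock: 41.95
tool_pos: [0.49, 0.2571, 0.0418]
orientation: [-66.2, 65.0, -55.1]
force: [-1.7, 0.9, -1.7]
opening: 0.0194
```

```bash
python3 st.py; python3 path.py .4903 .2568 .0285
```

```text
41.95 [ 60.87  22.78 -41.07  33.87 -42.95 101.78] 0.0194 [-1.7  0.9 -1.7] [[0.241, -0.144, 0.96, 0.49], [-0.347, 0.911, 0.224, 0.257], [-0.906, -0.387, 0.17, 0.042], [0.0, 0.0, 0.0, 1.0]]
bin frame tcp mm [131.5 531.5  41.8] axes x,y,z in bin: [[0.128, -0.403, -0.906], [0.133, 0.913, -0.387], [0.983, -0.071, 0.17]]
1 rows of [ 1.22  0.48 -0.2 ]
```

Request:
move_arm --commands '[[[0.27,0.115,-0.05,0],[0.27,0.115,-0.05,0],[0,0,0,0]]]'

```text
clock: 42.25
tool_pos: [0.49, 0.2564, 0.0357]
orientation: [-66.4, 65.0, -55.3]
force: [-0.5, -2.4, 1.9]
opening: 0.0189
```

Request:
move_arm --commands '[[[0.27,0.115,-0.05,0],[0,0,0,0]]]'

```text
clock: 42.45
tool_pos: [0.4901, 0.2565, 0.0327]
orientation: [-66.3, 65.0, -55.3]
force: [1.6, -3.0, 2.2]
opening: 0.0194
```

```bash
python3 st.py; python3 cr.py | sed -n 4,16p
```

```text
42.45 [ 60.64  23.53 -41.71  34.82 -41.81 100.74] 0.0194 [ 1.6 -3.   2.2] [[0.241, -0.143, 0.96, 0.49], [-0.348, 0.911, 0.223, 0.257], [-0.906, -0.388, 0.17, 0.033], [0.0, 0.0, 0.0, 1.0]]
bin frame tcp mm [131.4 530.9  32.7] axes x,y,z in bin: [[0.127, -0.404, -0.906], [0.134, 0.912, -0.388], [0.983, -0.072, 0.17]]
 plate [474.5 301.2] [ 72.1 135. ] 21.1
   -50 125 -12.7 -7.7 -46.9 -40.0
   -40 489 -16.8 -13.0 -40.0 -30.0
   -30 475 -20.7 -17.1 -29.9 -20.0
   -20 158 -48.5 -20.7 -20.0 -10.0
   -10 360 -49.3 -47.7 -10.0 -0.0
   0 889 -49.2 -28.2 0.0 10.0
   10 815 -36.1 -31.7 10.0 20.0
   20 934 -39.6 -35.4 20.0 30.0
   30 1230 -43.3 -38.8 30.0 40.0
   40 1907 -44.5 -36.1 40.0 50.0
   50 1683 -35.5 -22.5 50.0 60.0
   60 1291 -12.7 -4.8 60.0 70.0
```

The bar is pivoting level in the V with only about 5 N. A few mm more.

Request:
move_arm --commands '[[[0.22,0.095,-0.04,0],[0,0,0,0],[0.13,0.06,-0.025,0],[0,0,0,0]]]'

```text
clock: 42.95
tool_pos: [0.4906, 0.2573, 0.0301]
orientation: [-66.1, 64.9, -55.0]
force: [-0.7, -5.0, 11.7]
opening: 0.0189
```

```bash
python3 st.py; python3 cr.py | sed -n 4,16p
```

```text
42.95 [ 60.59  23.76 -41.92  35.28 -41.41 100.28] 0.0189 [-0.7 -5.  11.7] [[0.243, -0.143, 0.959, 0.491], [-0.347, 0.911, 0.224, 0.257], [-0.906, -0.387, 0.171, 0.03], [0.0, 0.0, 0.0, 1.0]]
bin frame tcp mm [132.1 531.5  30.1] axes x,y,z in bin: [[0.129, -0.403, -0.906], [0.133, 0.912, -0.387], [0.983, -0.071, 0.171]]
 plate [470.9 302.3] [ 79.8 140.6] 30.6
   -50 204 -11.3 -6.4 -47.2 -40.0
   -40 486 -15.7 -11.3 -40.0 -30.0
   -30 445 -20.2 -16.1 -30.0 -20.0
   -20 136 -48.9 -20.5 -20.0 -10.0
   -10 356 -49.6 -47.7 -10.0 -0.0
   0 824 -49.1 -29.2 0.0 10.0
   10 800 -37.3 -33.1 10.0 20.0
   20 937 -42.0 -37.4 20.0 30.0
   30 1267 -46.5 -41.1 30.0 40.0
   40 2011 -47.1 -37.0 40.0 50.0
   50 1741 -34.9 -21.9 50.0 60.0
   60 1260 -11.7 -5.9 60.0 70.0
```

```bash
cat > ext.py <<'E'
from h import *
a=np.radians(103.1);ax=np.array([-np.sin(a-np.pi/2),np.cos(a-np.pi/2)]);la=np.array([np.cos(a-np.pi/2),np.sin(a-np.pi/2)])
for n in('wrist','side'):
    o,b,W=look(n,'e'+n);d=W[...,:2]-[.486,.2635];s=d@ax*1000;t=d@la*1000;z=W[...,2]*1000
    m=(abs(t)<12)&(abs(s)<70)&(z>(47 if n=='side' else 49))&(z<62);print(n,m.sum(),'s',np.percentile(s[m],[0,1,99,100]).round(1) if m.sum() else '')
    for lo in range(-60,60,10):
        k=m&(s>lo)&(s<lo+10)
        if k.sum()>3: print('  ',lo,k.sum(),'t',t[k].min().round(1),t[k].max().round(1),'ztop',np.percentile(z[k],97).round(1))
E
python3 ext.py
```

```text
wrist 5167 s [-48.7 -43.6  50.1  50.8]
   -50 153 t -9.8 9.0 ztop 55.8
   -40 362 t -9.7 9.2 ztop 56.1
   -30 389 t -9.8 8.9 ztop 56.3
   -20 158 t -8.4 5.7 ztop 56.3
   0 254 t -11.4 11.9 ztop 56.0
   10 811 t -12.0 11.9 ztop 60.6
   20 763 t -9.9 9.2 ztop 56.2
   30 868 t -9.9 9.2 ztop 56.3
   40 1314 t -9.9 9.1 ztop 56.2
   50 94 t -8.8 7.7 ztop 55.4
side 45 s [-13.4 -10.5  50.9  50.9]
   -10 4 t -1.5 5.8 ztop 61.1
   10 5 t -6.8 10.8 ztop 56.5
   20 11 t -11.5 3.7 ztop 56.0
   30 11 t -11.2 4.2 ztop 57.6
   40 8 t -10.8 4.8 ztop 54.1
```

Bar is level (top ≈56 mm along its whole length) and centred to about 1 mm. Releasing and withdrawing.

Request:
move_arm --commands '[[[-0.05,-0.02,0,0],[0,0,0,0],[0,0,0,0],[0,0,0,0]]]' --jaw 3.2

```text
clock: 43.55
tool_pos: [0.4899, 0.2575, 0.0293]
orientation: [-66.2, 65.0, -55.1]
force: [-0.3, -0.3, -0.4]
opening: 0.0316
```

Request:
move_arm --commands '[[[-1,0,0,0],[-2,0,0,0],[-4,0,0,0],[-4.5,0,0,0],[-4.5,0,0,0],[-4.5,0,0,0],[0,0,0,0],[0,0,0,0]]]'

```text
clock: 44.35
tool_pos: [0.4399, 0.3294, 0.2164]
orientation: [-66.0, 65.1, -54.9]
force: [-0.1, -0.6, -1.0]
opening: 0.0319
```

```bash
python3 st.py; python3 ext.py; python3 - <<'E'
from h import *
a=np.radians(17.25);B=np.array([[np.cos(a),-np.sin(a),0],[np.sin(a),np.cos(a),0],[0,0,1]])
for n in('side','scene'):
    o,b,W=look(n,'f'+n);P=(W-[.522,-.2895,0])@B*1000
    m=(abs(P[...,1])<120)&(P[...,2]>150)&(P[...,2]<290)&(P[...,0]>-40)&(P[...,0]<75);q=P[m];print(n,'flap',len(q),'angle',np.median(np.arctan2(q[:,2]-128.5,70-q[:,0])))
    if n=='side': A=cv2.resize(b[110:260,260:410],(480,480),interpolation=cv2.INTER_CUBIC)
    else: C=cv2.resize(b[150:300,380:540],None,fx=2,fy=2)
w=cv2.resize(look('wrist','fw')[1],(320,200));C=cv2.resize(C,(320,280));cv2.imwrite('pics/fin.png',np.hstack([A,np.vstack([C,w])]))
E
```

```text
44.35 [ 70.86  13.16 -24.13  21.41 -69.24 109.69] 0.0319 [-0.1 -0.6 -1. ] [[0.242, -0.144, 0.959, 0.44], [-0.344, 0.912, 0.224, 0.329], [-0.907, -0.384, 0.171, 0.216], [0.0, 0.0, 0.0, 1.0]]
bin frame tcp mm [105.1 615.4 216.4] axes x,y,z in bin: [[0.129, -0.4, -0.907], [0.132, 0.914, -0.384], [0.983, -0.071, 0.171]]
wrist 1412 s [-50.2 -48.1  50.2  50.6]
   -50 97 t -9.9 8.6 ztop 56.6
   -40 118 t -9.9 8.3 ztop 56.5
   -30 117 t -9.6 8.0 ztop 56.4
   -20 125 t -9.7 9.2 ztop 56.5
   -10 126 t -9.5 9.1 ztop 56.5
   0 143 t -9.5 8.9 ztop 56.7
   10 145 t -9.4 8.6 ztop 56.6
   20 156 t -9.9 8.4 ztop 56.5
   30 158 t -9.8 9.3 ztop 56.7
   40 203 t -9.8 9.2 ztop 56.4
   50 23 t -8.8 6.7 ztop 56.0
side 87 s [-52.6 -51.5  51.   51.8]
   -60 4 t -7.8 3.3 ztop 52.7
   -40 7 t -9.7 2.4 ztop 56.8
   -30 8 t -9.2 6.5 ztop 59.1
   -20 11 t -10.1 3.9 ztop 57.4
   -10 8 t -10.8 4.7 ztop 53.9
   0 8 t -10.9 6.1 ztop 54.6
   10 6 t -11.5 1.2 ztop 55.0
   20 10 t -11.4 6.1 ztop 55.5
   30 8 t -9.9 11.8 ztop 55.2
   40 12 t -10.8 3.5 ztop 57.0
side flap 145 angle 1.1405497678249452
scene flap 2496 angle 1.1354396212919162
```

View pics/fin.png

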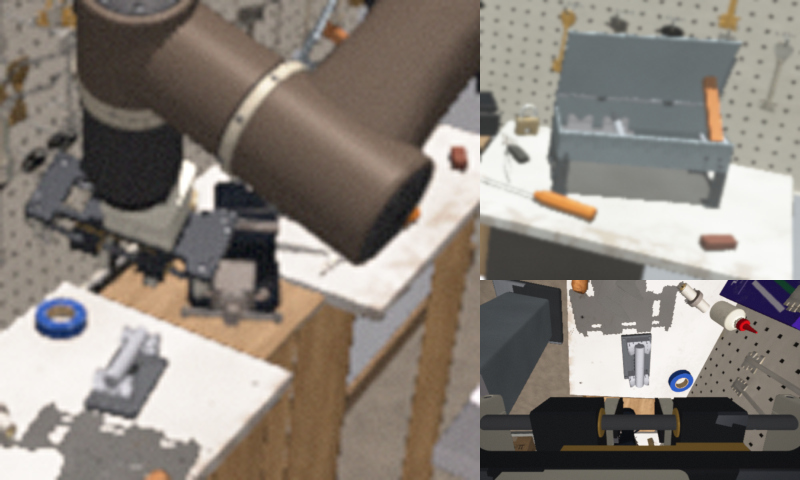

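The bar lies across both Vs. The flap is propped by the batten, the thin bar's lane looks unchanged, and the screwdriver, padlock and block are where they were. Handing in.

```bash
python3 -c "
from plant import *
print(close_job())"
```

```text
the job is handed in; nothing more can be done
None
```

The job is done and handed in, at about 45 s of the 67 s allowed. The flap is propped open on the batten, and the thick bar lies in the V-cradle.

**What I did**
- **Flap:** I picked up the batten and lifted the flap's front edge with its tip. I set its foot in the shoe, pulled it forward against the front wall and let go.
- **Bar:** I took the thick bar from the lane at y ≈ 88 mm and laid it in the cradle. It had swung about 24° in the grasp during the lift, probably by catching the front wall. It came level again against the V at low force, about 12 N at most.
- **Tool lean:** The moves offer no direct tilt, so I leaned the tool by reaching past the arm's limits.

**Last checks**
- **Flap angle:** It reads 1.14 rad (about 1.1 expected). It read 1.13 just after the bar came out, so it has held.
- **Bar in the cradle:** It is level, with its ends at -50.2 and +50.6 mm from the seat centre, so it is centred to about 1 mm. Its top reads 56 mm where 54 was expected, which is within the camera's usual 2 mm offset.
- **Gripper:** It is clear and touching nothing.
- **Not measured:** I checked the thin bar only by eye, in a small final picture. The padlock, screwdriver and brown block look unmoved there. I did not check the tweezers or the red look-alike at the end, but the arm did not work near them.

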